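Unload the tube-forming die into the welding jig

ROBOT

A 6-joint arm with a two-finger parallel gripper is mounted at the origin on the work surface. World frame = base frame: x ahead of the robot, y to its left, z up, the work surface at z = 0. Lengths are in m, angles in rad, forces in N, time in s.
With the tool pointing down it reaches from about 0.425 to 0.95 m from the base axis. Payload 3.5 kg.
Tool frame: the origin (TCP) lies at the very end of the fingers, on their centre line; the grasp point (between the pads) lies 19 mm behind it; y points along the fingers, z is the direction in which the jaws open and shut, and the axes are right-handed (so a half turn about y gives the same grasp; the last joint's range is limited). The gripper opens to 85 mm and grips with 20 to 120 N. Pads are 22 mm wide; open, the fingers measure 114 mm over their backs; the gripper's body (76 mm by 85 mm) begins 54 mm behind the grasp point. The pads swing forward as they close: fully open they stand 13 mm farther back than shut.
Start: joints at [-1.264, 0.286, 1.577, -0, 1.279, -0.15], TCP at [0.298, -0.606, 0.196] pointing down, gripper open.
Joint ranges: [-2.77, 2.77], [-0.9, 2.22], [0.21, 2.48], [-1.53, 4.67], [0.24, 2.81], [-2.84, 2.84]. Speed limits (rad/s): [2.79, 2.79, 3.14, 3.14, 3.14, 3.14].

INTERFACE

Orientations are given as a unit quaternion [x, y, z, w].
In Python, from plant import ctrl gives the robot as it stands. The module is installed in compiled form; this text tells all that it offers.
- The arm moves only by the tool jog_arm, never from a script. Its argument "deltas" is a list of rows, each a list of 3 entries, a list of its own where there are three numbers: the turn, a rotation vector about the tool's x, y, z in rad, then the shift along the tool's x, y, z in m, then the opening, from 0 (shut) to 1 (fully open). In form: [[[wx, wy, wz], [dx, dy, dz], gripper], ...]. A call has 1 to 10 rows; each row is the pose to reach, as a shift and turn from the pose measured when the call began, along the tool's axes at that moment; what a row does not reach only later rows make up. A row lasts 1/12 s, in which the tool goes at most 41.7 mm and 7.16 degrees, less where a joint would pass 70% of its speed; a pose out of reach is approached as far as the arm can. A call with a gripper value outside its range is refused whole. The fingers move at their own pace and stop on an object; "force" is the grip in N (left out, the last holds). Time passes only in rows, so rows that repeat a pose let the fingers close. It gives the time, the measured TCP pose, the force and the opening at its end, in the units of the state.
- ctrl.get_state(): the state, without advancing time (a new reading comes with each control period).
- ctrl.read_camera(name): name is "scene" or "top"; returns a dict with "pixels" (400x640x3 uint8, blue, green, red), "range_z" (400x640 float32, m along the optical axis (not along the pixel's ray), 0 where there is no reading), "fx", "fy", "cx", "cy" (pixels), "k1" (the pictures are not rectified: a ray, as slopes to the right and down, at radius r is drawn at 1 + k1 r^2 times it, then the intrinsics apply), "T" (4x4, takes a point from camera to world coordinates). Camera axes: x right, y up, looking along -z (the intrinsics and any distortion apply to the point x, -y, -z); pixel columns grow to the right and rows downward; lengths in m; the calibration is good to about 2 mm. A picture is of the moment at which its call begins.
- ctrl.sign_off(): hands the job in, once; it reports no verdict.
The state is a dict: "time": time; "qpos": joint angles; "dq": joint speeds; "joint_efforts": joint torques, N m; "eef_pos": TCP position; "tcp_rot": TCP orientation; "contact_force": force on the tool from outside, world axes, zero at the start; "wrist_torque": the same for the moment, N m; "opening": opening from 0.0 (shut) to 1.0 (fully open).
Only numpy, scipy, OpenCV 4.12 (cv2) and the standard library are available. Lean on these libraries where they do the work, as an engineer would, in place of code of your own. Each camera call takes 0.05 s, during which the arm holds its last target.

TASK

Swing the welding jig's blue-knobbed hold-down bar fully open and press the die's red-knobbed ejector lever all the way down to raise the formed spigots (two to four of them). Lift each spigot out of the die and rest it level in a pair of V-saddles of its own on the jig, lying in both saddles, with its flange just outside them at the copper-bar end. When they all lie in the saddles, swing the hold-down bar fully shut over them and put the ejector lever fully back up; leave the other things on the bench alone.

Things in the scene. Friction and masses are not known exactly. Their poses are not given: they have to be found in the camera images.
- die: open lower half of a steel forming die, fixed: block 190 (x) x 300 (y) mm, flat top 70 mm above the table. Origin: centre of its underside; z up. Four half-round cavities along x at y = -105, -35, 35, 105 mm; a spigot lies half sunk in one, its origin over x = 0, axis level with the top, flange towards +x. Two pillars 18 mm thick, 45 mm high, on the corners x = 83, y = -140 and 140 mm
- die_face (a point): centre of the die's top face. Under each cavity two brass V-topped lifters (at die x = -45 and 45 mm, 22 mm long) rise through the cavity with the ejector lever, and carry the spigot straight up until all of it is above this face
- ejector (a joint): ejector lever beside the die's -y side: 0 = up, lifters down (start); 0.87 = pressed fully down, lifters (and spigots) 26 mm up; they rise 30 mm per rad. It turns about the die's y axis through point ejector_pivot and stays where it is left; needs about 5 to 8 N at the knob
- ejector_grip (a point): centre of the red ball knob (30 mm across) on the lever's end, 125 mm from the pivot and 60 mm out from the die block; the lever may turn in the fingers about the knob. At joint 0 the lever points from the pivot to the die's -x and 55 degrees up (this point 167 mm above the table); at 0.87 to -x and 5 degrees up (76 mm above the table)
- ejector_pivot (a point): on the lever's turning axis, level with the knob in die y: die x = 50, y = -210, z = 65 mm
- jig: welding jig, fixed: grey base 230 x 310 mm with four pairs of steel V-saddles (90 degree V, mouth 40 mm). Origin on the underside, midway between the saddle rows; x along the tubes to the copper bar. Saddles stand at x = -45 and 45 mm, 24 mm long; pairs at y = -105, -35, 35, 105 mm. A spigot in a pair has its axis 85 mm above the table. Copper bar at x = 106 to 118, top 80 mm high
- holddown (a joint): hinged hold-down bar of the jig: 0 = shut, level across the tubes; 1.35 = fully open, standing up at the copper-bar end (starts at 0 to 0.4). Turns about the jig's y axis through point holddown_hinge, stays where it is left; needs 2 to 6 N at the knob. Bar 14 mm thick along y, 128 mm from the hinge; blue arms at y = -138 and 138 mm
- holddown_grip (a point): centre of the blue ball knob (28 mm across) that stands off the middle of the hold-down bar on a thin stem, at jig y = 0, 170 mm from the hinge and 50 mm from the bar. Bar shut: this point is at jig x = -50, z = 144 mm, up and to -x of the bar; bar fully open: at about jig x = 109, z = 285 mm, above the bar
- holddown_hinge (a point): on the hinge axis of the hold-down bar: jig x = 118, y = 0, z = 115 mm. Blue posts carry the hinge at y = -149 and 149 mm, 126 mm high
- spigot1: formed aluminium spigot: tube 32 mm in diameter with a square flange 48 x 48 x 10 mm at its +x end and a dark ring beside it; 160 mm long over all, 0.2 to 0.3 kg. Origin on the tube's axis at half the length; x along the axis to the flange (plain end at x = -80, flange from 70 to 80 mm); balances at about x = 8 mm. None when absent
- spigot2: formed aluminium spigot: tube 32 mm in diameter with a square flange 48 x 48 x 10 mm at its +x end and a dark ring beside it; 160 mm long over all, 0.2 to 0.3 kg. Origin on the tube's axis at half the length; x along the axis to the flange (plain end at x = -80, flange from 70 to 80 mm); balances at about x = 8 mm. None when absent
- spigot3: formed aluminium spigot: tube 32 mm in diameter with a square flange 48 x 48 x 10 mm at its +x end and a dark ring beside it; 160 mm long over all, 0.2 to 0.3 kg. Origin on the tube's axis at half the length; x along the axis to the flange (plain end at x = -80, flange from 70 to 80 mm); balances at about x = 8 mm. None when absent
- spigot4: formed aluminium spigot: tube 32 mm in diameter with a square flange 48 x 48 x 10 mm at its +x end and a dark ring beside it; 160 mm long over all, 0.2 to 0.3 kg. Origin on the tube's axis at half the length; x along the axis to the flange (plain end at x = -80, flange from 70 to 80 mm); balances at about x = 8 mm. None when absent
- spigot1_flange (a point): centre of spigot1's flange, on its axis, at x = 75 mm
- spigot2_flange (a point): centre of spigot2's flange, on its axis, at x = 75 mm
- spigot3_flange (a point): centre of spigot3's flange, on its axis, at x = 75 mm
- spigot4_flange (a point): centre of spigot4's flange, on its axis, at x = 75 mm
- nylon_disc: ivory nylon disc, 110 mm across, 40 mm high; a bystander; origin at the centre of its underside
- brush: wire brush with a wooden handle, 200 mm long; a bystander; origin at the centre of its underside
- spray_can: upright spray can with an orange label, 64 mm across, 190 mm high; a bystander; origin at the centre of its underside
- hammer: hammer with a wooden handle, 260 mm long; a bystander; origin at the centre of its underside
- magnet_square: red L-shaped magnet square standing on edge, 100 mm long, 100 mm high; a bystander; origin at the centre of its underside
- file: flat file with a wooden handle, 250 mm long; a bystander; origin at the centre of its underside
- nut_cup: blue plastic cup, 76 mm across, 60 mm high; a bystander; origin at the centre of its underside
Not all that is in view belongs to the job. What is shaped like the spigot4 but brown is not meant.

How it is judged:
By the outcome, as a careful person would: the job done as asked, in the order asked, and still so for the second after the job is handed in, with the robot touching nothing.
Of spigot1, spigot2, spigot3, spigot4 only 2 to 4 are there at a start; the rules pass over those that are not, and their reading is None.
At some moment in a run one of spigot1, spigot2, spigot3, spigot4 may be knocked a few centimetres aside while the robot is not near it.
Once in a run the grip may slacken for a moment while it holds something.
It also fails if it takes over 210 s, if anything falls off the work surface, if the arm or the gripper's body presses on something with over 40 N, if the wrist force passes 120 N, or if a joint passes its speed limit or range.

## Working session

There is one attempt and no reset: what is moved stays moved. The work goes in short steps, Python scripts to look and compute and a tool call to move; the robot and the scene stay as the last step left them, time stands still between calls to the robot, and variables do not carry over. Pictures are saved under pics/ and viewed, and the job is handed in when it is done.

Besides the shell and the picture viewer there is one more tool, called after "Call:" as name(argument=value, ...), one argument or row to a line, values as JSON. jog_arm: Moves the arm, as the interface text tells. Its arguments: {"type":"object","properties":{"deltas":{"type":"array","items":{"type":"array"}},"force":{"type":"number"}},"required":["deltas"]}

```bash
mkdir -p pics; cat > h.py <<'E'
import numpy as np, cv2
from plant import ctrl
from scipy.spatial.transform import Rotation as R
def snap(name,fn=None):
    c=ctrl.read_camera(name)
    if fn: cv2.imwrite('pics/'+fn,c['pixels'])
    return c
def ray(c,u,v):
    x=(u-c['cx'])/c['fx'];y=(v-c['cy'])/c['fy']
    rd=np.hypot(x,y);r=rd
    for _ in range(30): r=rd/(1+c['k1']*r*r)
    s=r/rd if rd>0 else 1
    d=np.array([x*s,-y*s,-1.]);T=c['T']
    return T[:3,3],T[:3,:3]@d
def onz(c,u,v,z):
    o,d=ray(c,u,v);return o+d*(z-o[2])/d[2]
def pt(c,u,v):
    o,d=ray(c,u,v);return o+d*c['range_z'][int(v),int(u)]
def proj(c,p):
    T=c['T'];q=T[:3,:3].T@(np.array(p)-T[:3,3]);x=q[0]/-q[2];y=-q[1]/-q[2]
    k=1+c['k1']*(x*x+y*y);return c['cx']+c['fx']*x*k,c['cy']+c['fy']*y*k
def cloud(c):
    H,W=c['range_z'].shape
    u,v=np.meshgrid(np.arange(W),np.arange(H))
    x=(u-c['cx'])/c['fx'];y=(v-c['cy'])/c['fy'];rd=np.hypot(x,y);r=rd.copy()
    for _ in range(30): r=rd/(1+c['k1']*r*r)
    s=np.where(rd>0,r/np.maximum(rd,1e-9),1)
    d=np.stack([x*s,-y*s,-np.ones_like(x)],-1)
    P=d*c['range_z'][...,None]@c['T'][:3,:3].T+c['T'][:3,3]
    P[c['range_z']==0]=np.nan
    return P
def tool(): 
    s=ctrl.get_state();return np.array(s['eef_pos']),R.from_quat(s['tcp_rot'])
def go(p,Rt=None):
    "delta in tool axes to reach TCP p and rotation Rt"
    p0,R0=tool();d=R0.inv().apply(np.array(p)-p0)
    w=(R0.inv()*Rt).as_rotvec() if Rt is not None else np.zeros(3)
    print('shift',d.round(4),'turn',w.round(3),'rows>=',int(np.ceil(max(np.linalg.norm(d)/.0417,np.degrees(np.linalg.norm(w))/7.16))))
E
python3 - <<'E'
from h import *
a=snap('scene','s0.png');b=snap('top','t0.png')
for c in(a,b):print(c['fx'],c['cx'],c['cy'],c['k1'],c['T'].round(3).tolist())
s=ctrl.get_state();print(s);print(R.from_quat(s['tcp_rot']).as_matrix().round(3))
E
```

```text
422.2151052692121 325.0546119459038 197.71073552712102 -0.011864715699675727 [[0.456, -0.47, 0.756, 1.484], [0.89, 0.244, -0.386, -0.486], [-0.003, 0.848, 0.529, 0.813], [0.0, 0.0, 0.0, 1.0]]
488.22505647219486 324.68013559738057 200.89900766970607 -0.04583145865815332 [[0.003, 0.997, -0.082, 0.393], [-1.0, 0.003, -0.004, 0.015], [-0.003, 0.082, 0.997, 1.711], [0.0, 0.0, 0.0, 1.0]]
{'time': 0.1, 'qpos': array([-1.26399462e+00,  2.87096638e-01,  1.57807372e+00,  3.91873977e-06,
        1.27861596e+00, -1.50012997e-01]), 'dq': array([-0.00153595, -0.00286966, -0.00296532, -0.00041085, -0.00080268,
        0.00074344]), 'joint_efforts': array([ 5.01962986e-04, -4.07298803e+01, -2.93698400e+01, -1.77957477e-04,
        3.40641483e-03, -4.64250888e-06]), 'eef_pos': array([ 0.29754479, -0.60510889,  0.19424921]), 'tcp_rot': array([-0.16016666,  0.68951496, -0.68796835,  0.16004783]), 'contact_force': array([ 0.66998553, -0.07333623,  0.3948474 ]), 'wrist_torque': array([0.03853556, 0.02370187, 0.06880684]), 'opening': 1.0026519436167165}
[[-0.897 -0.001  0.441]
 [-0.441  0.002 -0.897]
 [-0.    -1.    -0.002]]
```

View pics/s0.png

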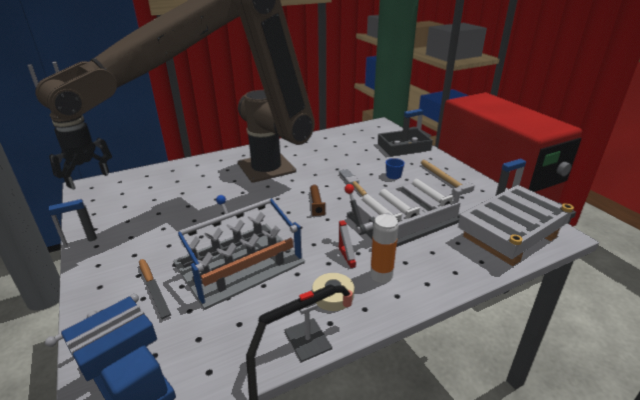

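View pics/t0.png

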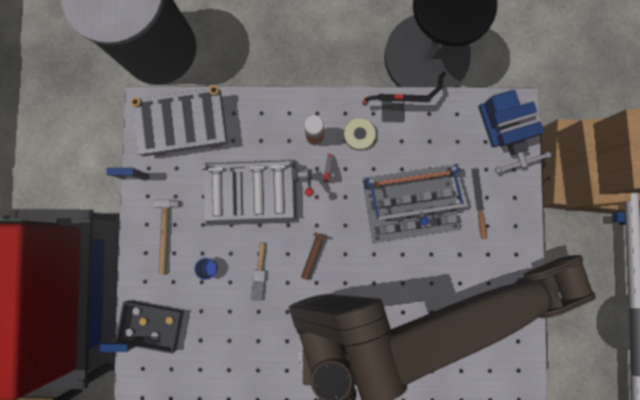

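The scene view shows the jig at (240,240) with its blue knob at (221,199), and the die at (405,205) with its red knob at (349,188). In the top view the die is at (250,190) with three bright spigots, and the jig is at (415,203). The brown look-alike is at (315,257) and the other die half, a decoy, is at (180,120). I'll crop closer.

```bash
python3 - <<'E'
from h import *
a=cv2.imread('pics/s0.png');b=cv2.imread('pics/t0.png')
cv2.imwrite('pics/c1.png',cv2.resize(b[140:260,190:350],None,fx=5,fy=5,interpolation=2))
cv2.imwrite('pics/c2.png',cv2.resize(b[150:260,350:500],None,fx=5,fy=5,interpolation=2))
cv2.imwrite('pics/c3.png',cv2.resize(a[160:310,165:325],None,fx=4,fy=4,interpolation=2))
cv2.imwrite('pics/c4.png',cv2.resize(a[150:280,310:480],None,fx=4,fy=4,interpolation=2))
E
```

```text
(no output)
```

View pics/c1.png

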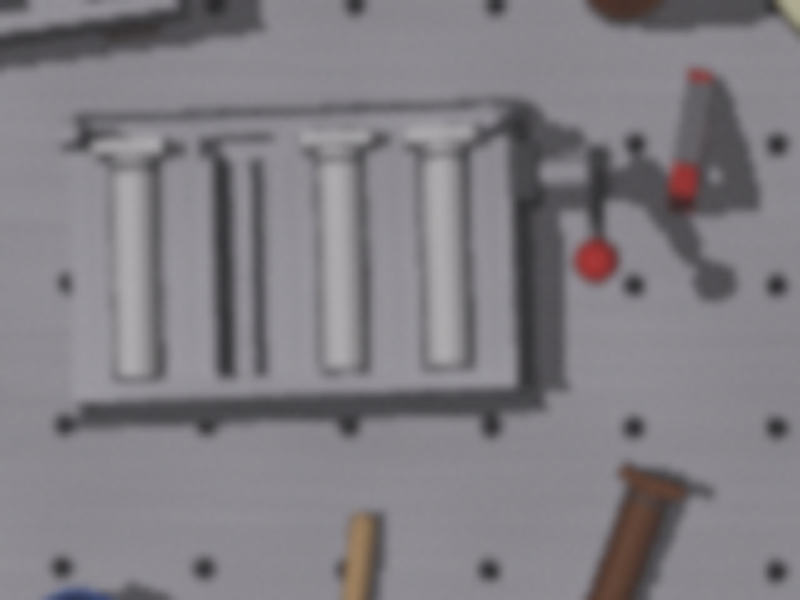

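View pics/c2.png

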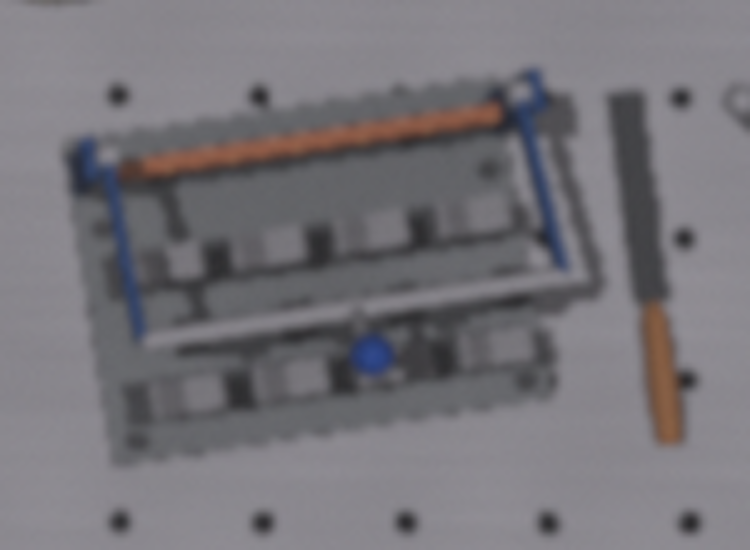

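View pics/c3.png

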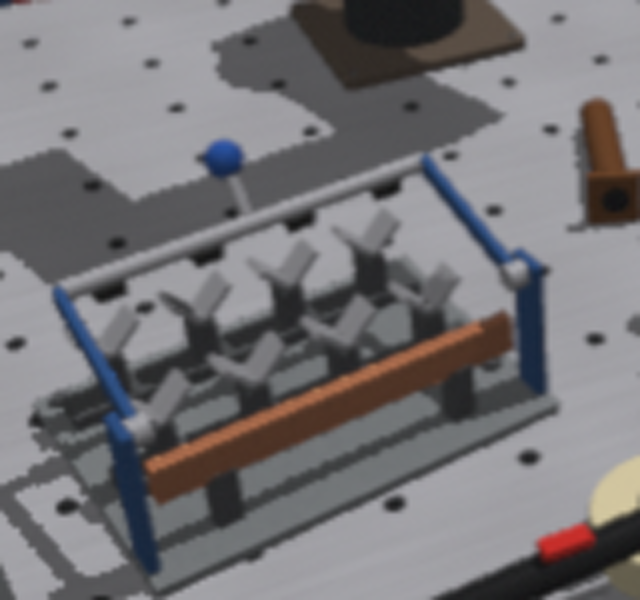

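View pics/c4.png

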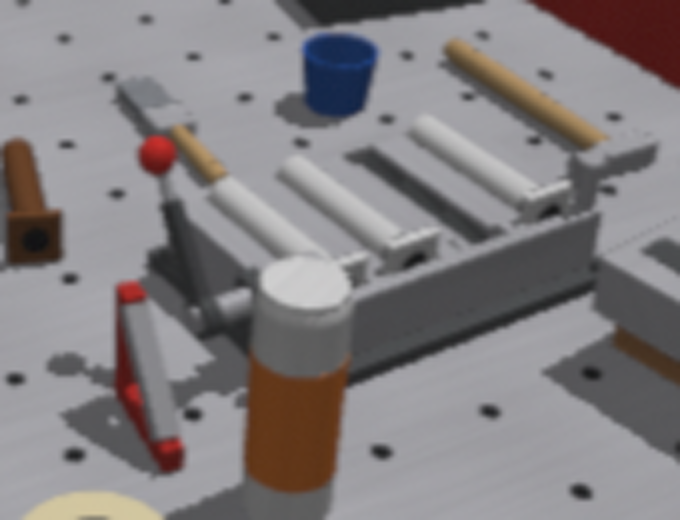

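```bash
python3 - <<'E'
from h import *
b=snap('top');a=snap('scene')
P=cloud(b);z=P[...,2]
m=((z>.055)&(z<.1)).astype(np.uint8)
m[:,:195]=0;m[:,305:]=0;m[:150]=0;m[235:]=0
m=cv2.morphologyEx(m,cv2.MORPH_OPEN,np.ones((3,3)))
q=P[m>0];q2=q[(abs(q[:,2]-np.median(q[:,2]))<.006)]
print('die z med',np.median(q[:,2]),len(q))
print('die rect',cv2.minAreaRect((q[:,:2]*1000).astype(np.float32)),cv2.minAreaRect((q2[:,:2]*1000).astype(np.float32)))
hsv=cv2.cvtColor(b['pixels'],cv2.COLOR_BGR2HSV)
def comp(c,lo,hi,box,minA=4):
    hsv=cv2.cvtColor(c['pixels'],cv2.COLOR_BGR2HSV)
    m=cv2.inRange(hsv,lo,hi);k=np.zeros_like(m);x0,y0,x1,y1=box;k[y0:y1,x0:x1]=m[y0:y1,x0:x1]
    n,l,s,ce=cv2.connectedComponentsWithStats(k)
    return [(s[i].tolist(),ce[i].round(1).tolist()) for i in range(1,n) if s[i][4]>=minA],l
for nm,c,bx in(('top',b,(350,150,480,250)),('scene',a,(160,170,320,310))):
    print(nm,'blue',comp(c,(105,120,60),(130,255,255),bx)[0])
    r,l=comp(c,(3,90,60),(20,255,255),bx,30);print(nm,'copper',r)
print('redtop',comp(b,(170,120,80),(180,255,255),(290,150,345,210))[0],comp(b,(0,120,80),(5,255,255),(290,150,345,210))[0])
print('redscene',comp(a,(170,120,80),(180,255,255),(335,170,365,210))[0],comp(a,(0,120,80),(5,255,255),(335,170,365,210))[0])
# copper bar top
k=cv2.inRange(hsv,(3,90,60),(20,255,255));k[:,:350]=0;k[:,470:]=0;k[:150]=0;k[200:]=0
vu=np.argwhere(k>0);pp=np.array([onz(b,u,v,.08)[:2]*1000 for v,u in vu],np.float32)
print('bar',cv2.minAreaRect(pp),np.nanmedian(z[k>0]))
# jig base: z<.03 >.004?
m=((z>.006)&(z<.3)).astype(np.uint8);m[:,:355]=0;m[:,472:]=0;m[:150]=0;m[250:]=0
m=cv2.morphologyEx(m,cv2.MORPH_OPEN,np.ones((3,3)))
n,l,s,ce=cv2.connectedComponentsWithStats(m);i=1+s[1:,4].argmax();print(s)
q=P[l==i];print('jig rect',cv2.minAreaRect((q[:,:2]*1000).astype(np.float32)), np.nanpercentile(q[:,2],[5,20,50,80,95]))
lo=q[q[:,2]<.03];print(cv2.minAreaRect((lo[:,:2]*1000).astype(np.float32)),np.median(lo[:,2]))
for (c,u,v) in ((b,424,221),(a,221,199),(b,309,192),(a,349,188)): print(pt(c,u,v))
E
```

```text
die z med 0.0723152443122701 4655
die rect ((565.156005859375, 259.7742614746094), (191.2529296875, 342.66107177734375), 2.286548137664795) ((565.1336059570312, 259.43829345703125), (191.10589599609375, 342.02685546875), 2.3056912422180176)
top blue [([454, 172, 2, 5, 8], [454.6, 173.6]), ([367, 179, 2, 6, 7], [367.1, 181.9]), ([371, 185, 2, 4, 4], [371.8, 186.5]), ([421, 217, 7, 7, 39], [424.0, 220.4])]
top copper [([375, 171, 75, 14, 269], [412.8, 177.9])]
scene blue [([216, 195, 9, 9, 58], [220.4, 199.1]), ([271, 200, 22, 25, 80], [280.8, 212.6]), ([294, 223, 7, 35, 137], [297.4, 241.5]), ([179, 232, 25, 71, 300], [194.0, 269.6])]
scene copper [([311, 185, 9, 21, 140], [314.9, 195.2]), ([201, 239, 92, 47, 1039], [245.2, 261.5])]
redtop [] [([324, 173, 5, 7, 23], [326.3, 176.0]), ([306, 188, 7, 8, 34], [308.8, 191.7])]
redscene [] [([345, 184, 9, 9, 64], [349.0, 187.9])]
bar ((605.25146484375, -274.0527648925781), (12.46052360534668, 254.49546813964844), 8.894868850708008) 0.0794259152245178
[[     0      0    640    400 250932]
 [   363    165    101     77   5059]
 [   436    230      3      3      9]]
jig rect ((528.99267578125, -294.75128173828125), (230.95135498046875, 340.80047607421875), 8.845500946044922) [0.00742377 0.01052964 0.01928997 0.08379818 0.15290243]
((528.99267578125, -294.75128173828125), (230.95135498046875, 340.80047607421875), 8.845500946044922) 0.012409377361016327
[ 0.45579823 -0.28935569  0.19309761]
[ 0.47140748 -0.2922025   0.19209968]
[0.54659594 0.06966059 0.18133122]
[0.55918363 0.06615741 0.1758292 ]
```

```bash
python3 - <<'E'
from h import *
b=snap('top');a=snap('scene')
def tri(ua,ub):
    (o1,d1),(o2,d2)=ray(a,*ua),ray(b,*ub)
    A=np.zeros((3,3));r=np.zeros(3)
    for o,d in((o1,d1),(o2,d2)):
        d=d/np.linalg.norm(d);M=np.eye(3)-np.outer(d,d);A+=M;r+=M@o
    p=np.linalg.solve(A,r);return p,np.linalg.norm(np.cross(p-o1,d1/np.linalg.norm(d1)))
bk,e=tri((220.4,199.1),(424.,220.4));print('blue knob',bk,e)
rk,e=tri((349,187.9),(308.8,191.7));print('red knob',rk,e)
L=onz(b,367.1,181.9,.126);Rr=onz(b,454.6,173.6,.126);print('posts',L,Rr,(L+Rr)/2,np.linalg.norm(L-Rr),np.degrees(np.arctan2(-(L-Rr)[0],(L-Rr)[1])))
yaw=np.radians(8.88);X=np.array([np.cos(yaw),np.sin(yaw)]);Y=np.array([-X[1],X[0]])
bar=np.array([.60525,-.27405])
print('bar jigx; y along', bar@X, 'knob y',bk[:2]@Y,'posts y',((L+Rr)/2)[:2]@Y,'bar y',bar@Y,'rect y',np.array([.52899,-.29475])@Y, 'rect x',np.array([.52899,-.29475])@X)
# profile of heights across jig along Y at saddle rows
P=cloud(b);o=X*(bar@X-.112)+Y*(bk[:2]@Y)
rel=P[...,:2]-o;jx=rel@X;jy=rel@Y;z=P[...,2]
for x0 in(-.045,.045):
    m=(abs(jx-x0)<.008)&(z<.11)
    print(x0,[(int(k*1000),round(float(np.nanmedian(z[m&(abs(jy-k)<.0025)])),3)) for k in np.arange(-.165,.166,.005) if (m&(abs(jy-k)<.0025)).any()])
m=(abs(jx)<.02)&(z>.004)&(z<.05);print('y ext base',np.nanpercentile(jy[m&(abs(jy)<.2)],[0.5,2,98,99.5]))
m=(abs(jy)<.1)&(z>.006)&(z<.03);print('x ext base',np.nanpercentile(jx[m&(abs(jx)<.2)],[0.5,2,98,99.5]))
print('origin',o)
E
```

```text
blue knob [ 0.45803408 -0.2912641   0.18403486] 7.135611216598642e-05
red knob [0.54908769 0.07135279 0.16939882] 0.0007063686691695253
posts [ 0.58591629 -0.11809858  0.126     ] [ 0.61436702 -0.40569     0.126     ] [ 0.60014166 -0.26189429  0.126     ] 0.2889952767382484 5.649750813392891
bar jigx; y along 0.5556914892502285 knob y -0.3584776221468232 posts y -0.3513963463033636 bar y -0.36419491179156144 rect y -0.37287488356746645 rect x 0.4771501899869141
-0.045 [(-165, 0.0), (-160, 0.001), (-155, 0.011), (-150, 0.014), (-129, 0.075), (-124, 0.087), (-119, 0.076), (-114, 0.076), (-109, 0.069), (-104, 0.065), (-99, 0.069), (-94, 0.065), (-89, 0.027), (-84, 0.052), (-79, 0.028), (-74, 0.025), (-59, 0.08), (-54, 0.081), (-49, 0.077), (-44, 0.072), (-39, 0.061), (-34, 0.068), (-29, 0.066), (-24, 0.074), (-19, 0.026), (-14, 0.025), (-9, 0.025), (-4, 0.021), (0, 0.024), (10, 0.083), (15, 0.08), (20, 0.079), (25, 0.071), (30, 0.068), (35, 0.065), (40, 0.065), (45, 0.072), (50, 0.073), (55, 0.054), (60, 0.08), (65, 0.024), (70, 0.022), (80, 0.084), (85, 0.084), (90, 0.078), (95, 0.074)
[... 524 characters left out ...]
39, 0.066), (-34, 0.066), (-29, 0.066), (-24, 0.072), (-19, 0.072), (-14, 0.075), (-9, 0.026), (-4, 0.022), (0, 0.025), (5, 0.014), (10, 0.077), (15, 0.082), (20, 0.077), (25, 0.074), (30, 0.068), (35, 0.065), (40, 0.063), (45, 0.073), (50, 0.078), (55, 0.029), (60, 0.022), (65, 0.023), (70, 0.024), (80, 0.081), (85, 0.081), (90, 0.077), (95, 0.073), (100, 0.07), (105, 0.064), (110, 0.067), (115, 0.07), (120, 0.077), (125, 0.085), (130, 0.021), (135, 0.024), (140, 0.016), (145, 0.007), (150, 0.011), (155, 0.009), (160, -0.0), (165, 0.001)]
y ext base [-0.18801972 -0.16517154  0.1784305   0.19691601]
x ext base [-0.18864593 -0.16491244  0.16971302  0.19305324]
origin [ 0.4937099  -0.28569018]
```

```bash
cat > fit.py <<'E'
from h import *
from scipy.optimize import least_squares
b=snap('top');P=cloud(b);Z=P[...,2]
def fr(o,yaw):
    X=np.array([np.cos(yaw),np.sin(yaw)]);Y=np.array([-X[1],X[0]]);r=P[...,:2]-o;return r@X,r@Y
o0=np.array([.4937,-.2857]);y0=np.radians(8.88)
jx,jy=fr(o0,y0)
pts=[]
for xs in(-.045,.045):
  for i,ys in enumerate((-.105,-.035,.035,.105)):
    m=(abs(jx-xs)<.010)&(abs(jy-ys)<.016)&(Z>.058)&(Z<.09)
    pts+= [(x,y,z,ys) for x,y,z in zip(jx[m],jy[m],Z[m])]
    print(xs,ys,m.sum(),end=' ')
    mm=(abs(jx-xs)<.03)&(abs(jy-ys)<.018)&(Z>.05)&(Z<.095)
    print(np.percentile(jx[mm],[3,97]).round(3))
pts=np.array(pts)
f=lambda p:pts[:,2]-(p[2]+abs(pts[:,1]-pts[:,3]-p[0]-p[1]*pts[:,0]))
s=least_squares(f,[0,0,.0624],loss='soft_l1',f_scale=.003);print('jig dy, dyaw, apex',s.x)
# die
dy=np.radians(2.3);od=np.array([.5643,.2808]);dx,dY=fr(od,dy)
for ys in(-.105,-.035,.105):
    m=(abs(dx)<.06)&(abs(dY-ys)<.013)&(Z>.073)&(Z<.1)
    x,y,z=dx[m],dY[m],Z[m]
    g=lambda p:np.sqrt((y-ys-p[0]-p[1]*x)**2+(z-p[2])**2)-.016
    s=least_squares(g,[0,0,.07],loss='soft_l1',f_scale=.003)
    mf=(abs(dY-ys)<.02)&(Z>.086)&(dx>.05)
    print('spigot',ys,s.x.round(4),m.sum(),'flange x',np.percentile(dx[mf],[5,50,95]).round(4),'z',np.median(Z[mf]).round(3))
m=(Z>.06)&(Z<.08)
k=m&(abs(dY)<.1);print('x edges',np.percentile(dx[k&(abs(dx)<.12)],[.3,1,99,99.7]))
k=m&(abs(dx)<.06)&(abs(dY)<.2);print('y edges',np.percentile(dY[k],[.3,1,99,99.7]))
E
python3 fit.py
```

```text
-0.045 -0.105 55 [-0.053 -0.031]
-0.045 -0.035 37 [-0.054 -0.031]
-0.045 0.035 53 [-0.054 -0.031]
-0.045 0.105 53 [-0.053 -0.031]
0.045 -0.105 54 [0.037 0.059]
0.045 -0.035 52 [0.037 0.059]
0.045 0.035 54 [0.037 0.059]
0.045 0.105 55 [0.036 0.059]
jig dy, dyaw, apex [-0.00020896  0.00471203  0.06294806]
spigot -0.105 [ 0.0013 -0.0086  0.0708] 274 flange x [0.0512 0.071  0.0775] z 0.092
spigot -0.035 [0.0008 0.0057 0.0709] 272 flange x [0.0556 0.0707 0.0773] z 0.092
spigot 0.105 [0.0029 0.0069 0.0707] 275 flange x [0.0744 0.2486 0.3421] z 0.096
x edges [-0.0954903  -0.09488175  0.09340186  0.09488892]
y edges [-0.19560815 -0.18621097  0.14653719  0.14828998]
```

Candidates for the parts to handle:

| Part | Chosen pixel | Rejected look-alikes |
|---|---|---|
| Hold-down knob | blue ball, top (424,220) | blue cup (206,267), blue vise (512,120) |
| Ejector knob | red ball, top (309,192) | red magnet square (326,176) |
| Spigots | bright tubes at top (217,190), (258,190), (279,190), each with flange in die cavities | brown tube (315,257) |
| Die | block with the lever at (250,190) | bushing half at (180,120) |

The crops confirm these choices. I'll start with the hold-down knob.

```bash
cat >> h.py <<'E'
JO=np.array([.4962,-.2855]);JY=np.radians(9.1)
DO=np.array([.5642,.2823]);DY=np.radians(2.3)
def fw(o,y,x,yy): 
    X=np.array([np.cos(y),np.sin(y)]);Y=np.array([-X[1],X[0]]);return o+X*x+Y*yy
def inv(o,y,p):
    X=np.array([np.cos(y),np.sin(y)]);Y=np.array([-X[1],X[0]]);r=np.array(p)[:2]-o;return r@X,r@Y
def jig(x,y,z): return np.array([*fw(JO,JY,x,y),z])
def die(x,y,z): return np.array([*fw(DO,DY,x,y),z])
def down(yaw):
    "tool down, jaw axis along -Y of a frame with this yaw"
    X=np.array([np.cos(yaw),np.sin(yaw),0]);z=np.array([np.sin(yaw),-np.cos(yaw),0]);y=np.array([0,0,-1.])
    return R.from_matrix(np.stack([np.cross(y,z),y,z],1))
E
python3 - <<'E'
from h import *
print(jig(-.0385,0,0))
go([*jig(-.0385,0,0)[:2],.28],down(JY))
E
```

```text
[ 0.45818457 -0.29158909  0.        ]
shift [-0.2826 -0.0846 -0.2111] turn [0.001 0.298 0.   ] rows>= 9
```

Call:
jog_arm(
  deltas=[
    [[0,0.1,0],[-0.035,-0.06,-0.026],0.6],
    [[0,0.2,0],[-0.07,-0.085,-0.053],0.6],
    [[0,0.298,0],[-0.105,-0.085,-0.079],0.6],
    [[0,0.298,0],[-0.14,-0.085,-0.105],0.6],
    [[0,0.298,0],[-0.175,-0.085,-0.131],0.6],
    [[0,0.298,0],[-0.21,-0.085,-0.157],0.6],
    [[0,0.298,0],[-0.245,-0.085,-0.183],0.6],
    [[0,0.298,0],[-0.283,-0.085,-0.211],0.6],
    [[0,0.298,0],[-0.283,-0.085,-0.211],0.6],
    [[0,0.298,0],[-0.283,-0.085,-0.211],0.6],
  ],
  force=40,
)

```text
time: 1.18
eef_pos: [0.4607, -0.2864, 0.2809]
tcp_rot: [-0.057, 0.705, -0.704, 0.059]
contact_force: [-0.1, -0.5, -0.3]
opening: 0.597
```

```bash
python3 - <<'E'
from h import *
print(ctrl.get_state()['opening'],tool()[0])
go([*jig(-.0385,0,0)[:2],.163],down(JY))
snap('scene','s1.png')
E
```

```text
0.5968286164378124 [ 0.46070662 -0.28635732  0.28091224]
shift [0.0036 0.1179 0.005 ] turn [ 0.002  0.005 -0.002] rows>= 3
```

Call:
jog_arm(
  deltas=[
    [[0,0,0],[0.0035,0.03,0.005],0.6],
    [[0,0,0],[0.0035,0.06,0.005],0.6],
    [[0,0,0],[0.0035,0.09,0.005],0.6],
    [[0,0,0],[0.0035,0.118,0.005],0.6],
    [[0,0,0],[0.0035,0.118,0.005],0.6],
    [[0,0,0],[0.0035,0.118,0.005],0.3],
    [[0,0,0],[0.0035,0.118,0.005],0.2],
    [[0,0,0],[0.0035,0.118,0.005],0.2],
    [[0,0,0],[0.0035,0.118,0.005],0.2],
    [[0,0,0],[0.0035,0.118,0.005],0.2],
  ],
)

```text
time: 2.07
eef_pos: [0.4586, -0.294, 0.1649]
tcp_rot: [0.057, -0.704, 0.705, -0.059]
contact_force: [-0.4, 0.2, -0.5]
opening: 0.204
```

```bash
python3 - <<'E'
from h import *
s=ctrl.get_state();print(s['opening'],s['contact_force'],tool()[0])
c=snap('scene');cv2.imwrite('pics/s2.png',cv2.resize(c['pixels'][120:310,130:330],None,fx=3,fy=3))
p0,R0=tool();x0,y0=inv(JO,JY,p0);print(x0,y0)
# arc
H=np.array([.118,.115]);off=p0[2]-.184
r=.1705
th0=.244+.171
for q in np.linspace(.244,1.36,11)[1:]:
    t=q+.171
    kx=H[0]-r*np.cos(t);kz=H[1]+r*np.sin(t)
    p=jig(kx+(x0-(H[0]-r*np.cos(th0))),0,kz+(p0[2]-(H[1]+r*np.sin(th0))))
    print(round(q,2),R0.inv().apply(p-p0).round(4).tolist())
E
```

```text
0.20428695810888917 [-0.36912788  0.19872475 -0.45827566] [ 0.45859007 -0.29398471  0.16485694]
-0.03864344017185203 -0.002134192973123731
0.36 [-0.0087, -0.0169, -0.0021]
0.47 [-0.0192, -0.0328, -0.002]
0.58 [-0.0314, -0.0474, -0.0019]
0.69 [-0.0451, -0.0605, -0.0018]
0.8 [-0.0603, -0.072, -0.0017]
0.91 [-0.0766, -0.0818, -0.0016]
1.03 [-0.0939, -0.0897, -0.0015]
1.14 [-0.112, -0.0956, -0.0014]
1.25 [-0.1306, -0.0994, -0.0013]
1.36 [-0.1495, -0.1012, -0.0012]
```

View pics/s2.png

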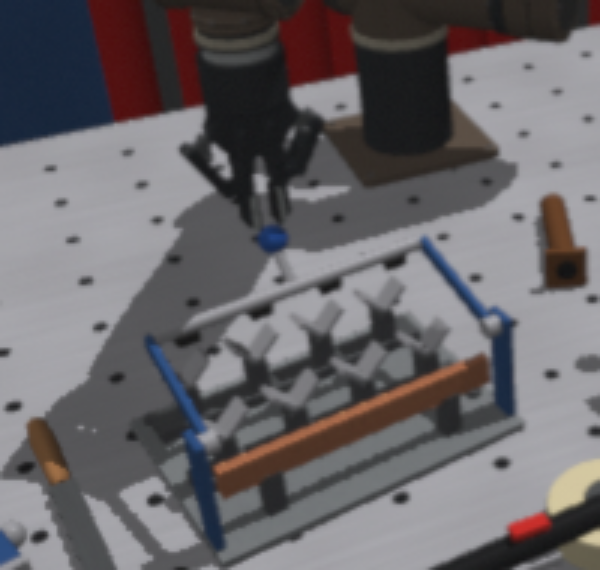

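```bash
python3 - <<'E'
from h import *
c=snap('scene');p,_=tool()
f=lambda p:(np.array(proj(c,p))-[130,120])*3
print(f(p),f(p+[0,0,.02]),f([.458,-.2913,.184]))
cv2.imwrite('pics/s3.png',cv2.resize(c['pixels'][165:225,190:250],None,fx=9,fy=9))
t=snap('top');cv2.imwrite('pics/t3.png',cv2.resize(t['pixels'][180:260,380:470],None,fx=6,fy=6))
E
```

```text
[271.84224291 256.00431585] [268.97829487 238.04005056] [271.23583367 237.32788415]
```

View pics/s3.png

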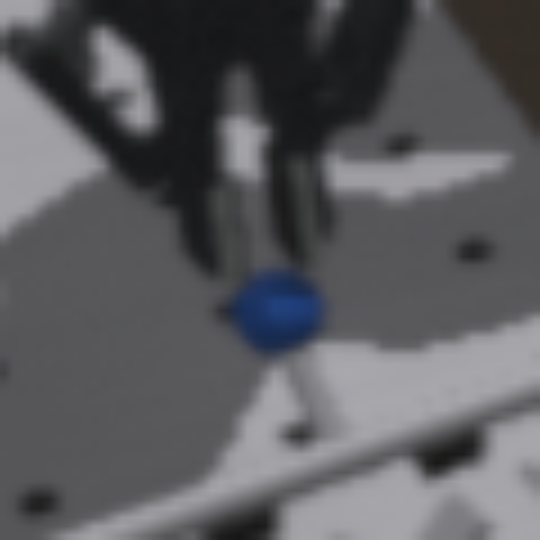

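View pics/t3.png

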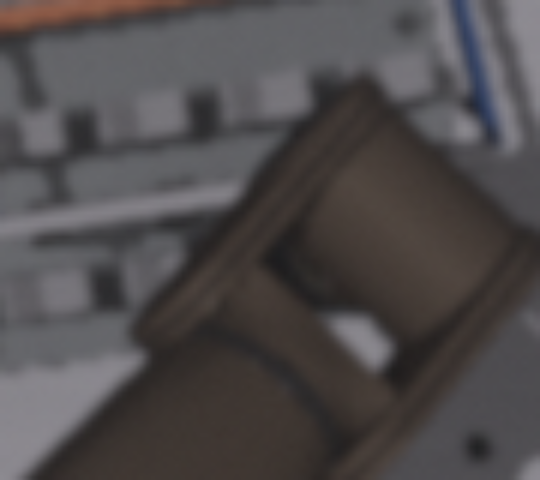

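```bash
python3 - <<'E'
from h import *
c=snap('scene');P=cloud(c)
for u,v in((213,193),(215,193),(224,190),(223,192),(221,199),(220,196),(216,190)): print(u,v,P[v,u].round(3),c['pixels'][v,u])
print(tool()[0],ctrl.get_state()['qpos'])
m=(abs(P[...,0]-.458)<.06)&(abs(P[...,1]+.293)<.07)&(P[...,2]>.14)&(P[...,2]<.3)
for z in np.arange(.15,.3,.01):
    k=m&(abs(P[...,2]-z)<.005)
    if k.any():print(round(z,2),k.sum(),P[k][:,0].min().round(3),P[k][:,0].max().round(3),P[k][:,1].min().round(3),P[k][:,1].max().round(3))
E
```

```text
213 193 [ 0.465 -0.31   0.213] [30 28 27]
215 193 [ 0.47  -0.305  0.214] [72 73 71]
224 190 [ 0.466 -0.279  0.215] [74 74 73]
223 192 [ 0.466 -0.283  0.209] [43 43 42]
221 199 [ 0.472 -0.292  0.192] [123  65  34]
220 196 [ 0.46  -0.291  0.195] [90 49 28]
216 190 [ 0.471 -0.302  0.224] [69 68 67]
[ 0.45799614 -0.29320409  0.16338469] [-7.56861861e-01  2.57058355e-02  1.93118048e+00  1.59968646e-03
  1.18365194e+00  6.48940795e-01]
0.15 214 0.479 0.512 -0.363 -0.225
0.16 23 0.476 0.503 -0.347 -0.232
0.17 20 0.463 0.485 -0.296 -0.283
0.18 22 0.462 0.473 -0.303 -0.277
0.19 42 0.456 0.475 -0.304 -0.279
0.2 22 0.449 0.468 -0.306 -0.278
0.21 38 0.445 0.472 -0.315 -0.27
0.22 47 0.447 0.474 -0.315 -0.27
0.23 42 0.449 0.473 -0.315 -0.269
0.24 41 0.444 0.476 -0.317 -0.265
0.25 95 0.442 0.478 -0.33 -0.251
0.26 92 0.442 0.48 -0.337 -0.244
0.27 104 0.439 0.481 -0.343 -0.238
0.28 100 0.437 0.481 -0.348 -0.232
0.29 143 0.447 0.482 -0.357 -0.228
```

```bash
python3 - <<'E'
from h import *
c=snap('scene')
for f,p in(('s0.png',[.2975,-.6051,.1942]),('s1.png',[.4607,-.2864,.2809])):
    im=cv2.imread('pics/'+f);u,v=proj(c,p);u2,v2=proj(c,np.array(p)+[0,0,.019]);print(u,v)
    cv2.drawMarker(im,(int(u),int(v)),(0,255,0),0,5);cv2.drawMarker(im,(int(u2),int(v2)),(0,255,255),0,5)
    u,v=int(u),int(v);cv2.imwrite('pics/m'+f,cv2.resize(im[max(0,v-60):v+40,max(0,u-50):u+50],None,fx=5,fy=5))
E
```

```text
94.34297709909683 196.40088286405683
217.64765548096307 168.5526936643865
```

View pics/ms0.png

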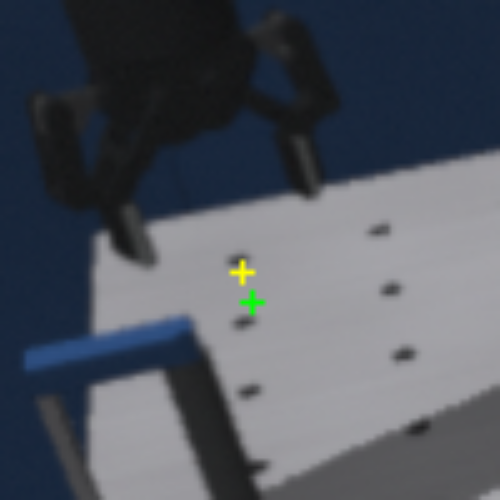

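View pics/ms1.png

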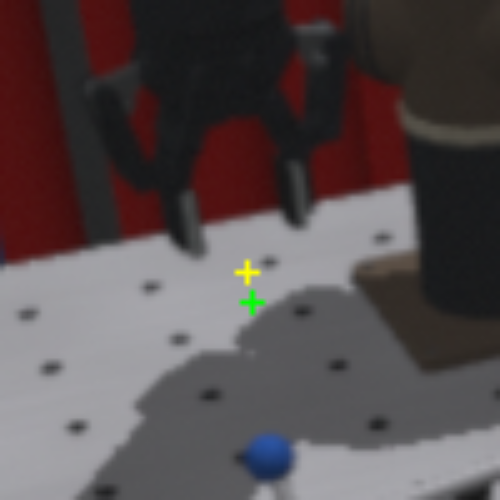

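The images and depth put the fingertips about 40 mm above the reported TCP (tips at z≈0.206, TCP 0.163), while x and y agree. I'll use an empirical tool offset, descend and verify.

Call:
jog_arm(
  deltas=[
    [[0,0,0],[0,0,0],0.6],
    [[0,0,0],[0,0,0],0.6],
    [[0,0,0],[0,0,-0.001],0.6],
    [[0,0,0],[0,0.01,-0.001],0.6],
    [[0,0,0],[0,0.02,-0.001],0.6],
    [[0,0,0],[0,0.03,-0.001],0.6],
    [[0,0,0],[0,0.04,-0.001],0.6],
    [[0,0,0],[0,0.04,-0.001],0.6],
  ],
)

```text
time: 2.98
eef_pos: [0.456, -0.2905, 0.1194]
tcp_rot: [-0.059, 0.707, -0.703, 0.057]
contact_force: [-0.7, -0.3, -0.3]
opening: 0.6
```

```bash
python3 - <<'E'
from h import *
c=snap('scene');s=ctrl.get_state();print(tool()[0],s['contact_force'],s['opening'])
cv2.imwrite('pics/s4.png',cv2.resize(c['pixels'][165:235,180:260],None,fx=7,fy=7))
E
```

```text
[ 0.45663513 -0.29103503  0.12071877] [0.00131899 0.1125976  0.29064857] 0.6011624762233725
```

View pics/s4.png

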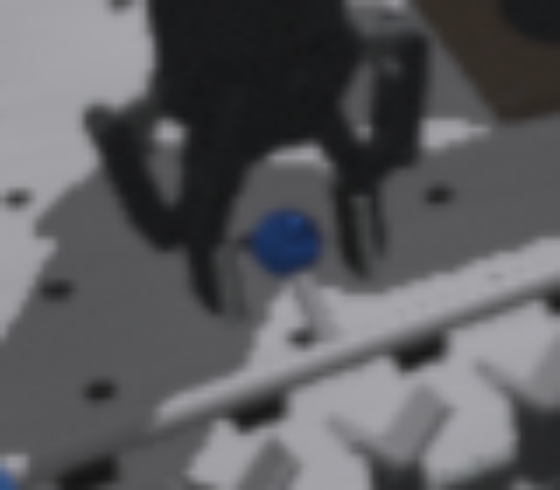

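The fingers now straddle the ball at crop (285,240), with the tips about 20 mm below its centre. I'll close on it.

Call:
jog_arm(
  deltas=[
    [[0,0,0],[0,0,0],0.2],
    [[0,0,0],[0,0,0],0.1],
    [[0,0,0],[0,0,0],0.1],
    [[0,0,0],[0,0,0],0.1],
    [[0,0,0],[0,0,0],0.1],
  ],
)

```text
time: 3.45
eef_pos: [0.4567, -0.2914, 0.1209]
tcp_rot: [-0.058, 0.706, -0.704, 0.058]
contact_force: [0.4, -2.4, -1.9]
opening: 0.306
```

```bash
cat > arc.py <<'E'
from h import *
import sys
def arc(H,r,t0,qs,o,yaw,y=None):
    p0,R0=tool();x0,y0=inv(o,yaw,p0);y=y0 if y is None else y
    print(ctrl.get_state()['opening'],p0,x0,y0)
    for q in qs:
        dx=-r*np.cos(t0+q)+r*np.cos(t0+qs[0]);dz=r*np.sin(t0+q)-r*np.sin(t0+qs[0])
        p=np.array([*fw(o,yaw,x0+dx,y),p0[2]+dz])
        print(round(q,2),R0.inv().apply(p-p0).round(4).tolist())
E
python3 - <<'E'
from arc import *
arc(0,.1705,.171,np.linspace(.244,1.36,11),JO,JY)
E
```

```text
0.30572106202746174 [ 0.45673204 -0.29144321  0.12086748] -0.03991118067843308 0.00037376538469823233
0.24 [0.0, 0.0, 0.0]
0.36 [-0.0086, -0.017, -0.0]
0.47 [-0.0191, -0.0328, 0.0]
0.58 [-0.0312, -0.0475, 0.0]
0.69 [-0.0449, -0.0607, 0.0001]
0.8 [-0.06, -0.0722, 0.0001]
0.91 [-0.0763, -0.0821, 0.0002]
1.03 [-0.0936, -0.09, 0.0003]
1.14 [-0.1116, -0.096, 0.0003]
1.25 [-0.1302, -0.0999, 0.0004]
1.36 [-0.1492, -0.1018, 0.0005]
```

Call:
jog_arm(
  deltas=[
    [[0,0,0],[-0.0086,-0.017,0],0.1],
    [[0,0,0],[-0.0191,-0.0328,0],0.1],
    [[0,0,0],[-0.0312,-0.0475,0],0.1],
    [[0,0,0],[-0.0449,-0.0607,0],0.1],
    [[0,0,0],[-0.06,-0.0722,0],0.1],
    [[0,0,0],[-0.0763,-0.0821,0],0.1],
    [[0,0,0],[-0.0936,-0.09,0],0.1],
    [[0,0,0],[-0.1116,-0.096,0],0.1],
    [[0,0,0],[-0.1302,-0.0999,0],0.1],
    [[0,0,0],[-0.1492,-0.1018,0],0.1],
  ],
)

```text
time: 4.28
eef_pos: [0.6029, -0.2683, 0.2236]
tcp_rot: [-0.06, 0.705, -0.704, 0.056]
contact_force: [-4.4, -4.1, -0.8]
opening: 0.304
```

Call:
jog_arm(
  deltas=[
    [[0,0,0],[-0.005,0,0],0.1],
    [[0,0,0],[-0.007,0,0],0.1],
    [[0,0,0],[-0.01,0,0],0.1],
  ],
)

```text
time: 4.53
eef_pos: [0.6105, -0.267, 0.2238]
tcp_rot: [-0.062, 0.705, -0.704, 0.054]
contact_force: [-13.0, -1.2, 5.2]
opening: 0.303
```

```bash
python3 - <<'E'
from h import *
s=ctrl.get_state();print(s['opening'],s['contact_force'],tool()[0],inv(JO,JY,tool()[0]))
c=snap('scene');cv2.imwrite('pics/s5.png',cv2.resize(c['pixels'][100:310,130:340],None,fx=2.8,fy=2.8))
E
```

```text
0.3032900520035597 [-13.00493786  -1.21722024   5.18904762] [ 0.61048578 -0.26704266  0.22382217] (np.float64(0.11576653703363632), np.float64(0.00014981331538645865))
```

View pics/s5.png

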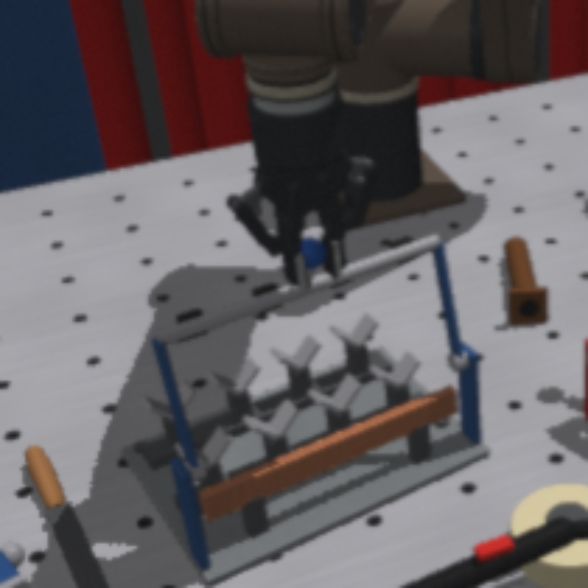

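The bar is against its stop (13 N). I'll release it, rise and move to the red knob.

Call:
jog_arm(
  deltas=[
    [[0,0,0],[0.004,0,0],0.6],
    [[0,0,0],[0.008,0,0],0.6],
    [[0,0,0],[0.008,0,0],0.6],
    [[0,0,0],[0.008,-0.03,0],0.6],
    [[0,0,0],[0.008,-0.07,0],0.6],
    [[0,0,0],[0.008,-0.07,0],0.6],
  ],
)

```text
time: 5.08
eef_pos: [0.6064, -0.2699, 0.3039]
tcp_rot: [0.057, -0.702, 0.707, -0.058]
contact_force: [0.4, -0.5, 2.4]
opening: 0.602
```

```bash
python3 - <<'E'
from h import *
print(tool()[0],ctrl.get_state()['opening'])
go([.5495,.0715,.22],down(DY))
E
```

```text
[ 0.60637188 -0.26992601  0.30392955] 0.601703985373408
shift [ 0.0006  0.0815 -0.3467] turn [-0.007  0.123 -0.001] rows>= 9
```

Call:
jog_arm(
  deltas=[
    [[0,0.03,0],[0,0,-0.036],0.6],
    [[0,0.06,0],[0,0.0,-0.072],0.6],
    [[0,0.09,0],[0,0.0,-0.108],0.6],
    [[0,0.123,0],[0,0.02,-0.144],0.6],
    [[0,0.123,0],[0,0.04,-0.18],0.6],
    [[0,0.123,0],[0,0.06,-0.216],0.6],
    [[0,0.123,0],[0,0.08,-0.252],0.6],
    [[0,0.123,0],[0,0.081,-0.288],0.6],
    [[0,0.123,0],[0,0.081,-0.324],0.6],
    [[0,0.123,0],[0,0.081,-0.347],0.6],
  ],
)

```text
time: 5.92
eef_pos: [0.549, 0.0751, 0.2201]
tcp_rot: [0.014, -0.705, 0.709, -0.016]
contact_force: [0.4, -0.3, 1.2]
opening: 0.599
```

```bash
python3 - <<'E'
from h import *
go([.5495,.0715,.105],down(DY))
c=snap('scene')
cv2.imwrite('pics/s6.png',c['pixels'])
def tri(a,ua,b,ub):
    pass
E
```

```text
shift [-0.0002  0.1151  0.003 ] turn [-0.005  0.002 -0.002] rows>= 3
```

View pics/s6.png

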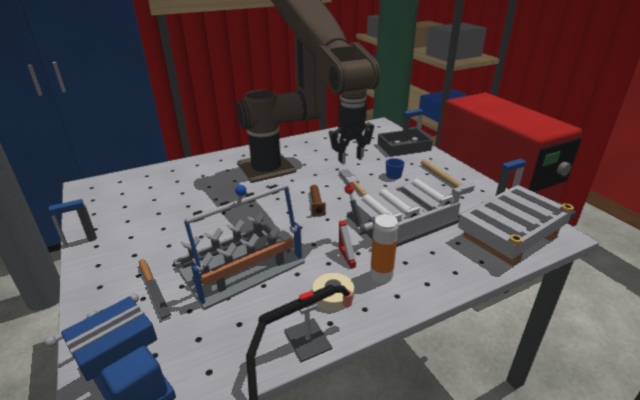

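The bar stands open with its knob at (241,190). The gripper is above the red knob at (349,188).

Call:
jog_arm(
  deltas=[
    [[0,0,0],[0,0.03,0.003],0.6],
    [[0,0,0],[0,0.06,0.003],0.6],
    [[0,0,0],[0,0.09,0.003],0.6],
    [[0,0,0],[0,0.115,0.003],0.6],
    [[0,0,0],[0,0.115,0.003],0.6],
    [[0,0,0],[0,0.115,0.003],0.6],
  ],
)

```text
time: 6.47
eef_pos: [0.5481, 0.0746, 0.1046]
tcp_rot: [0.016, -0.706, 0.708, -0.015]
contact_force: [-0.5, -0.2, 0.8]
opening: 0.602
```

```bash
python3 - <<'E'
from h import *
c=snap('scene');s=ctrl.get_state();print(tool()[0],s['contact_force'],s['opening'])
print('open knob pred',proj(c,jig(.109,0,.285)))
cv2.imwrite('pics/s7.png',cv2.resize(c['pixels'][150:230,310:400],None,fx=7,fy=7))
E
```

```text
[0.5497513  0.07446112 0.10660138] [-0.10286546 -0.1118402   0.47361574] 0.5996980009813975
open knob pred (np.float64(240.24287772067373), np.float64(189.97167732392776))
```

View pics/s7.png

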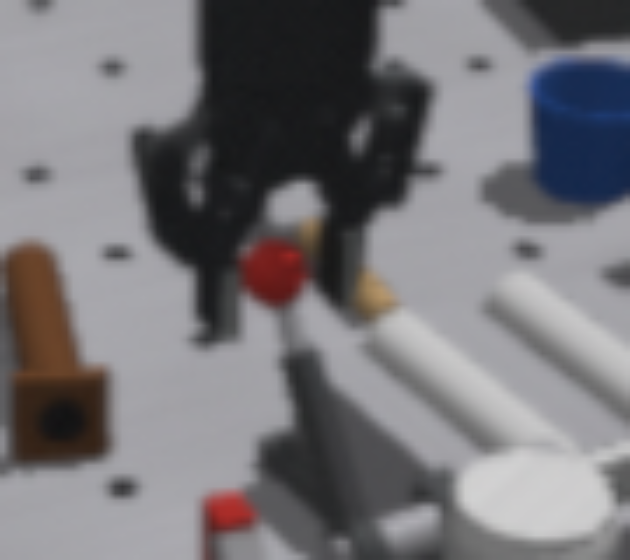

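Call:
jog_arm(
  deltas=[
    [[0,0,0],[0,0,0.004],0.6],
    [[0,0,0],[0,0,0.004],0.4],
    [[0,0,0],[0,0,0.004],0.1],
    [[0,0,0],[0,0,0.004],0.1],
    [[0,0,0],[0,0,0.004],0.1],
    [[0,0,0],[0,0,0.004],0.1],
    [[0,0,0],[0,0,0.004],0.1],
  ],
)

```text
time: 7.1
eef_pos: [0.5516, 0.0708, 0.1093]
tcp_rot: [0.013, -0.706, 0.708, -0.018]
contact_force: [-2.4, 0.3, 6.4]
opening: 0.328
```

```bash
python3 - <<'E'
from arc import *
print(ctrl.get_state()['contact_force'])
# angle decreasing: theta=0.96-q, x=px-r cos, z=+r sin
arc(0,.125,.960,-np.linspace(0,.87,11),DO,DY)
E
```

```text
[-2.37493691  0.31581654  6.40449559]
0.32792003189675883 [0.55156976 0.07082492 0.10931185] -0.021106937219420405 -0.21079783728795579
-0.0 [0.0, 0.0, 0.0]
-0.09 [0.0087, 0.0065, -0.0]
-0.17 [0.0168, 0.0138, -0.0001]
-0.26 [0.0242, 0.0218, -0.0001]
-0.35 [0.0309, 0.0303, -0.0002]
-0.43 [0.0368, 0.0395, -0.0002]
-0.52 [0.0419, 0.049, -0.0002]
-0.61 [0.0462, 0.0591, -0.0003]
-0.7 [0.0495, 0.0694, -0.0003]
-0.78 [0.052, 0.08, -0.0003]
-0.87 [0.0535, 0.0907, -0.0004]
```

Call:
jog_arm(
  deltas=[
    [[0,0,0],[0.0087,0.0065,0],0.1],
    [[0,0,0],[0.0168,0.0138,0],0.1],
    [[0,0,0],[0.0242,0.0218,0],0.1],
    [[0,0,0],[0.0309,0.0303,0],0.1],
    [[0,0,0],[0.0368,0.0395,0],0.1],
    [[0,0,0],[0.0419,0.049,0],0.1],
    [[0,0,0],[0.0462,0.0591,0],0.1],
    [[0,0,0],[0.0495,0.0694,0],0.1],
    [[0,0,0],[0.052,0.08,0],0.1],
    [[0,0,0],[0.0535,0.0907,0],0.1],
  ],
)

```text
time: 7.93
eef_pos: [0.5015, 0.0688, 0.0209]
tcp_rot: [0.01, -0.706, 0.707, -0.02]
contact_force: [-0.5, 2.5, 9.7]
opening: 0.326
```

Call:
jog_arm(
  deltas=[
    [[0,0,0],[0,0.003,0],0.1],
    [[0,0,0],[0,0.005,0],0.1],
    [[0,0,0],[0,0.007,0],0.1],
  ],
)

```text
time: 8.18
eef_pos: [0.5011, 0.0688, 0.0151]
tcp_rot: [0.011, -0.706, 0.707, -0.02]
contact_force: [-3.3, 1.6, 7.2]
opening: 0.325
```

```bash
python3 - <<'E'
from h import *
s=ctrl.get_state();print(s['opening'],s['contact_force'],tool()[0],inv(DO,DY,tool()[0]))
c=snap('scene');cv2.imwrite('pics/s8.png',cv2.resize(c['pixels'][130:270,310:490],None,fx=4,fy=4))
E
```

```text
0.3248090781898405 [-3.31869285  1.60510732  7.23952145] [0.50110845 0.06878568 0.01513608] (np.float64(-0.07160943223711586), np.float64(-0.21081033429125076))
```

View pics/s8.png

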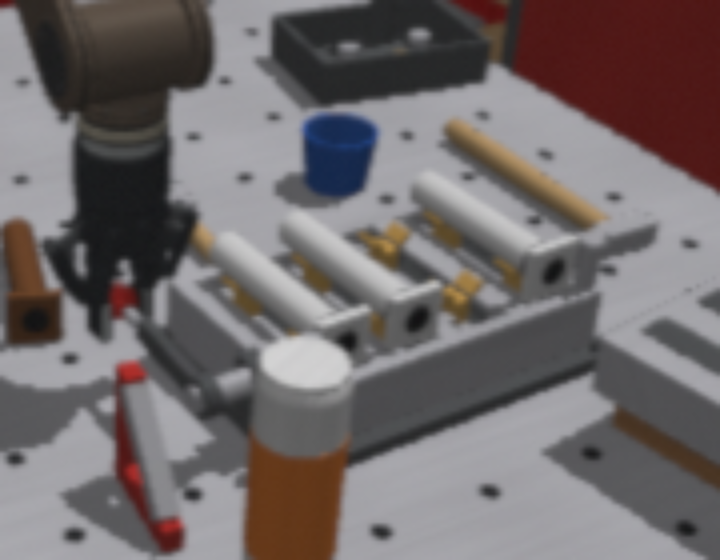

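Call:
jog_arm(
  deltas=[
    [[0,0,0],[0,0.004,0],0.1],
    [[0,0,0],[0,0.006,0],0.1],
    [[0,0,0],[0,0.006,0],0.1],
  ],
)

```text
time: 8.48
eef_pos: [0.5022, 0.0688, 0.0107]
tcp_rot: [0.01, -0.706, 0.708, -0.021]
contact_force: [-3.3, 1.4, 7.8]
opening: 0.322
```

```bash
python3 - <<'E'
from h import *
a=snap('scene');hsv=cv2.cvtColor(a['pixels'],cv2.COLOR_BGR2HSV);m=cv2.inRange(hsv,(0,120,60),(5,255,255))
n,l,s,ce=cv2.connectedComponentsWithStats(m[180:230,320:360]);print(s,ce+[320,180])
print(proj(a,die(-.0745,-.21,.076)))
# lifted spigots tops
b=snap('top');P=cloud(b);Z=P[...,2];X=np.array([np.cos(DY),np.sin(DY)]);Y=np.array([-X[1],X[0]]);r=P[...,:2]-DO;dx=r@X;dy=r@Y
for ys in(-.105,-.035,.105):
    k=(abs(dx)<.05)&(abs(dy-ys)<.005)&(Z>.03);print(ys,np.median(Z[k]),k.sum())
E
```

```text
[[   0    0   40   50 1938]
 [  17   22    7    8   34]
 [  19   41    7    5   28]] [[339.45768834 204.22187822]
 [339.85294118 205.20588235]
 [342.         222.89285714]]
(np.float64(339.52336063104815), np.float64(206.00379087318336))
-0.105 0.11088176847385034 89
-0.035 0.11089131440935929 93
0.105 0.11112863086040092 89
```

Lifted tops measure 0.111 m (about 25 mm up), and the knob may be slipping in the fingers. I'll press it from above with shut fingers to make sure it is at its stop.

Call:
jog_arm(
  deltas=[
    [[0,0,0],[0,0,0],0.6],
    [[0,0,0],[0,0,0],0.6],
    [[0,0,0],[0.002,-0.03,0],0.6],
    [[0,0,0],[0.002,-0.06,0],0.6],
    [[0,0,0],[0.002,-0.06,0],0.0],
    [[0,0,0],[0.002,-0.06,0],0.0],
    [[0,0,0],[0.002,-0.06,0],0.0],
    [[0,0,0],[0.002,-0.06,0],0.0],
  ],
)

```text
time: 9.25
eef_pos: [0.4981, 0.0688, 0.0692]
tcp_rot: [0.011, -0.706, 0.708, -0.02]
contact_force: [-0.7, -0.3, -0.1]
opening: 0.034
```

```bash
python3 - <<'E'
from h import *
s=ctrl.get_state();print(s['opening'],s['contact_force'],tool()[0])
a=snap('scene');cv2.imwrite('pics/s9.png',cv2.resize(a['pixels'][150:250,310:400],None,fx=6,fy=6))
go([*die(-.0745,-.211,0)[:2],.053],down(DY))
E
```

```text
0.03385680295211581 [-0.73010737 -0.28885027 -0.07398536] [0.49811481 0.06879694 0.0692283 ]
shift [0.     0.0161 0.0003] turn [-0.002  0.003 -0.012] rows>= 1
```

View pics/s9.png

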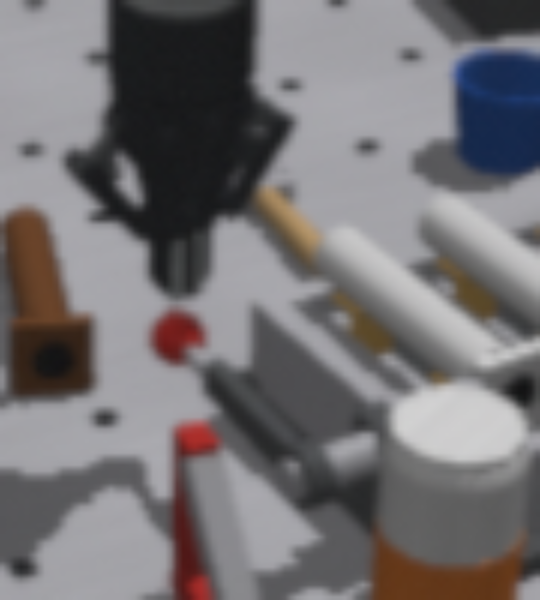

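Call:
jog_arm(
  deltas=[
    [[0,0,0],[0,0.01,0],0.0],
    [[0,0,0],[0,0.016,0],0.0],
    [[0,0,0],[0,0.019,0],0.0],
  ],
)

```text
time: 9.55
eef_pos: [0.4981, 0.0687, 0.0542]
tcp_rot: [0.014, -0.706, 0.708, -0.018]
contact_force: [-20.3, 0.2, 46.2]
opening: -0.002
```

Call:
jog_arm(
  deltas=[
    [[0,0,0],[0,0.003,0],0.0],
    [[0,0,0],[0,0.003,0],0.0],
  ],
)

```text
time: 9.72
eef_pos: [0.4979, 0.0687, 0.0545]
tcp_rot: [0.015, -0.706, 0.708, -0.016]
contact_force: [-11.9, 0.8, 25.9]
opening: -0.001
```

Call:
jog_arm(
  deltas=[
    [[0,0,0],[0,0.003,0],0.0],
    [[0,0,0],[0,0.003,0],0.0],
  ],
)

```text
time: 9.88
eef_pos: [0.4978, 0.0687, 0.0546]
tcp_rot: [0.017, -0.706, 0.708, -0.015]
contact_force: [-9.7, -0.5, 25.1]
opening: -0.001
```

The lever is firmly at its stop. Next I'll re-measure the spigots, first moving above spigot A at die y=-105.

Call:
jog_arm(
  deltas=[
    [[0,0,0],[0,-0.03,0],0.0],
    [[0,0,0],[0,-0.07,0],0.2],
    [[0,0,0],[0,-0.105,0],0.6],
    [[0,0,0],[0,-0.105,0],0.6],
  ],
)

```text
time: 10.22
eef_pos: [0.5025, 0.0688, 0.1665]
tcp_rot: [0.013, -0.706, 0.708, -0.02]
contact_force: [1.8, 0.1, 1.3]
opening: 0.42
```

```bash
cat > sp.py <<'E'
from h import *
from scipy.optimize import least_squares
def spig(ys,o=DO,yaw=DY,zc=.096,verbose=True):
    b=snap('top');P=cloud(b);Z=P[...,2]
    X=np.array([np.cos(yaw),np.sin(yaw)]);Y=np.array([-X[1],X[0]]);r=P[...,:2]-o;dx=r@X;dy=r@Y
    for y0 in ys:
        m=(abs(dx)<.055)&(abs(dy-y0)<.013)&(Z>zc+.003)&(Z<zc+.03)
        x,y,z=dx[m],dy[m],Z[m]
        if m.sum()<30: print(y0,'few',m.sum());continue
        g=lambda p:np.sqrt((y-y0-p[0]-p[1]*x)**2+(z-p[2]-p[3]*x)**2)-.016
        s=least_squares(g,[0,0,zc,0],loss='soft_l1',f_scale=.003)
        mf=(abs(dy-y0)<.02)&(Z>zc+.018)&(Z<zc+.032)&(dx>.04)&(dx<.11)
        mt=(abs(dy-y0)<.008)&(Z>zc+.01)&(Z<zc+.03)&(dx<0)&(dx>-.12)
        print(y0,'dy,yaw,z,pitch',s.x.round(4),m.sum(),'flange',np.percentile(dx[mf],[10,50,90]).round(4) if mf.any() else None,'end',dx[mt].min().round(4) if mt.any() else None)
E
python3 - <<'E'
from sp import *
spig((-.105,-.035,.105))
go([*die(.008,-.1035,0)[:2],.15],down(DY))
E
```

```text
-0.105 dy,yaw,z,pitch [-0.0004  0.0067  0.0957  0.0062] 254 flange [0.0479 0.0719 0.077 ] end -0.081
-0.035 dy,yaw,z,pitch [-0.0005  0.0099  0.0957  0.0092] 258 flange [0.0564 0.0728 0.0779] end -0.0789
0.105 dy,yaw,z,pitch [ 0.0007  0.0117  0.0959 -0.0068] 253 flange [0.0522 0.0725 0.0786] end -0.0803
shift [-0.0805  0.0131 -0.1068] turn [-0.003  0.006 -0.005] rows>= 4
```

Call:
jog_arm(
  deltas=[
    [[0,0,0],[-0.02,0,-0.027],0.6],
    [[0,0,0],[-0.04,0,-0.053],0.6],
    [[0,0,0],[-0.06,0,-0.08],0.6],
    [[0,0,0],[-0.0805,0.013,-0.107],0.6],
    [[0,0,0],[-0.0805,0.013,-0.107],0.6],
    [[0,0,0],[-0.0805,0.013,-0.107],0.6],
  ],
)

```text
time: 10.77
eef_pos: [0.5744, 0.1802, 0.1451]
tcp_rot: [0.018, -0.705, 0.708, -0.016]
contact_force: [1.0, -0.8, -0.1]
opening: 0.599
```

```bash
python3 - <<'E'
from h import *
print(tool()[0]);go([*die(.008,-.1045,0)[:2],.038],down(DY))
E
```

```text
[0.57439659 0.18015854 0.145127  ]
shift [-0.0022  0.1071  0.0016] turn [-0.004  0.008  0.003] rows>= 3
```

Call:
jog_arm(
  deltas=[
    [[0,0,0],[-0.002,0.03,0.002],0.6],
    [[0,0,0],[-0.002,0.06,0.002],0.6],
    [[0,0,0],[-0.002,0.085,0.002],0.6],
    [[0,0,0],[-0.002,0.1,0.002],0.6],
    [[0,0,0],[-0.002,0.107,0.002],0.6],
    [[0,0,0],[-0.002,0.107,0.002],0.6],
  ],
)

```text
time: 11.27
eef_pos: [0.5736, 0.1766, 0.0351]
tcp_rot: [0.02, -0.705, 0.709, -0.014]
contact_force: [-0.5, 0.9, -0.1]
opening: 0.601
```

```bash
python3 - <<'E'
from h import *
s=ctrl.get_state();print(s['opening'],s['contact_force'],tool()[0],inv(DO,DY,tool()[0]))
a=snap('scene');cv2.imwrite('pics/s10.png',cv2.resize(a['pixels'][130:240,320:470],None,fx=5,fy=5))
E
```

```text
0.6008660385492247 [-0.53058681  0.94291535 -0.10909123] [0.57359446 0.17662642 0.03513869] (np.float64(0.005146016662631552), np.float64(-0.10596546976958064))
```

View pics/s10.png

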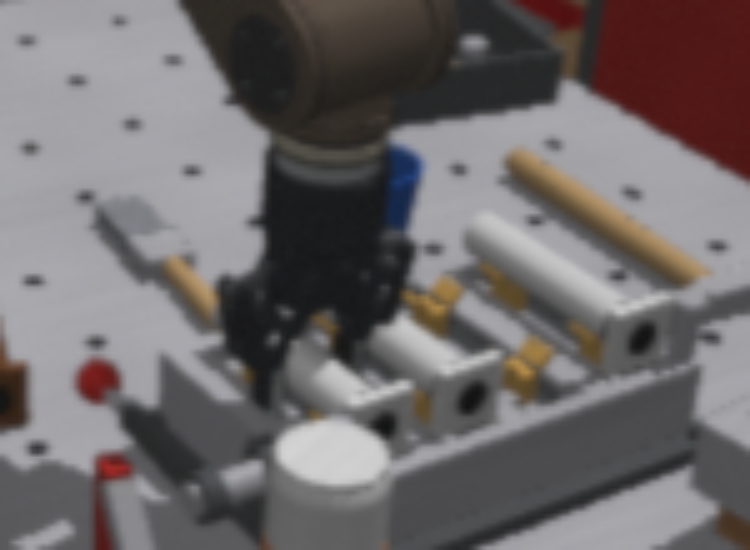

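The fingers straddle spigot A. I'll close with a firmer grip.

Call:
jog_arm(
  deltas=[
    [[0,0,0],[0,0,0],0.3],
    [[0,0,0],[0,0,0],0.1],
    [[0,0,0],[0,0,0],0.1],
    [[0,0,0],[0,0,0],0.1],
    [[0,0,0],[0,0,0],0.1],
  ],
  force=80,
)

```text
time: 11.73
eef_pos: [0.5763, 0.1768, 0.039]
tcp_rot: [0.018, -0.705, 0.709, -0.016]
contact_force: [-0.9, -0.9, 6.1]
opening: 0.353
```

Call:
jog_arm(
  deltas=[
    [[0,0,0],[0,-0.01,0],0.1],
    [[0,0,0],[0,-0.03,0],0.1],
    [[0,0,0],[0,-0.06,0],0.1],
    [[0,0,0],[0,-0.09,0],0.1],
    [[0,0,0],[0,-0.12,0],0.1],
    [[0,0,0],[0,-0.15,0],0.1],
    [[0,0,0],[0,-0.15,0],0.1],
    [[0,0,0],[0,-0.15,0],0.1],
  ],
)

```text
time: 12.4
eef_pos: [0.5778, 0.178, 0.1915]
tcp_rot: [0.016, -0.705, 0.708, -0.018]
contact_force: [0.2, 0.1, -1.8]
opening: 0.351
```

```bash
python3 - <<'E'
from h import *
s=ctrl.get_state();print(s['opening'],s['contact_force'],tool()[0],inv(DO,DY,tool()[0]))
a=snap('scene');cv2.imwrite('pics/s11.png',cv2.resize(a['pixels'][80:240,320:470],None,fx=4,fy=4))
go([*jig(.005,-.1045,0)[:2],.2],down(JY))
E
```

```text
0.35111190091861955 [ 0.16755063  0.10512617 -1.77011131] [0.57780575 0.17804137 0.19145026] (np.float64(0.009410702765617633), np.float64(-0.1047206650892784))
shift [ 0.0854 -0.0084  0.5623] turn [-0.004 -0.111  0.003] rows>= 14
```

View pics/s11.png

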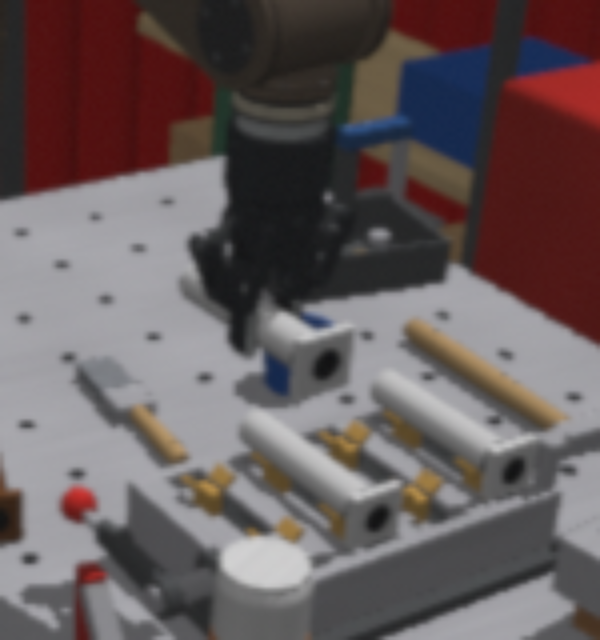

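Spigot A is held level. The open bar hangs over jig x≈83–96 at z≈0.24, so I'll bring the spigot in under it at axis z≈0.16, slightly retracted in x.

```bash
python3 - <<'E'
from h import *
p0,R0=tool()
go([*jig(-.02,-.1045,0)[:2],.105],down(JY))
go([.50,-.05,.16],down((JY+DY)/2))
E
```

```text
shift [0.11   0.0866 0.5646] turn [-0.004 -0.111  0.003] rows>= 14
shift [0.0869 0.03   0.2237] turn [-0.005 -0.052  0.003] rows>= 6
```

Call:
jog_arm(
  deltas=[
    [[0,0,0],[0.014,0,0.02],0.1],
    [[0,-0.01,0],[0.028,0,0.05],0.1],
    [[0,-0.02,0],[0.043,0,0.085],0.1],
    [[0,-0.03,0],[0.058,0.005,0.12],0.1],
    [[0,-0.04,0],[0.072,0.01,0.155],0.1],
    [[0,-0.05,0],[0.087,0.02,0.19],0.1],
    [[0,-0.06,0],[0.09,0.03,0.225],0.1],
    [[0,-0.07,0],[0.095,0.04,0.26],0.1],
    [[0,-0.08,0],[0.1,0.05,0.295],0.1],
    [[0,-0.09,0],[0.105,0.06,0.33],0.1],
  ],
)

```text
time: 13.28
eef_pos: [0.4818, -0.1475, 0.125]
tcp_rot: [-0.057, 0.713, -0.697, 0.047]
contact_force: [-1.1, -8.8, -5.0]
opening: 0.344
```

```bash
python3 - <<'E'
from h import *
print(ctrl.get_state()['opening'],tool()[0])
go([*jig(-.02,-.1045,0)[:2],.105],down(JY))
E
```

```text
0.34442660845226497 [ 0.48182343 -0.14745565  0.12503916]
shift [0.0245 0.0146 0.2438] turn [ 0.023 -0.012  0.012] rows>= 6
```

```bash
python3 - <<'E'
from h import *
s=ctrl.get_state();print(s['contact_force'],s['wrist_torque'],s['dq'].round(3))
a=snap('scene');cv2.imwrite('pics/s12.png',cv2.resize(a['pixels'][90:310,150:400],None,fx=3,fy=2.7))
print(ctrl.get_state()['contact_force'],tool()[0])
E
```

```text
[-1.0611044  -8.8140049  -4.98174392] [-0.75706102  0.03496314 -0.96875622] [-0.816  0.336 -0.076 -0.156 -0.421 -0.792]
[-0.07783233 -5.64215382 -3.45811221] [ 0.48151365 -0.15789694  0.12335108]
```

View pics/s12.png

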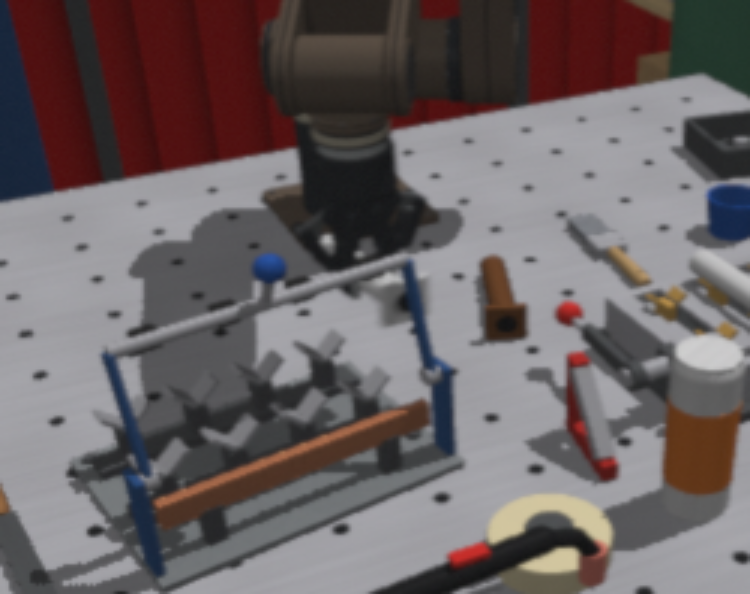

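The arm was still moving, so the force was inertial and nothing is touching. I'll continue.

```bash
python3 - <<'E'
from h import *
print(ctrl.get_state()['opening'],tool()[0])
go([*jig(-.02,-.1045,0)[:2],.105],down(JY))
E
```

```text
0.3434297733555037 [ 0.48151365 -0.15789694  0.12335108]
shift [0.0209 0.0174 0.2334] turn [ 0.005 -0.019  0.014] rows>= 6
```

Call:
jog_arm(
  deltas=[
    [[0,0,0],[0.004,0.005,0.03],0.1],
    [[0,-0.01,0],[0.007,0.01,0.06],0.1],
    [[0,-0.019,0.014],[0.01,0.017,0.09],0.1],
    [[0,-0.019,0.014],[0.013,0.017,0.12],0.1],
    [[0,-0.019,0.014],[0.016,0.017,0.15],0.1],
    [[0,-0.019,0.014],[0.019,0.017,0.18],0.1],
    [[0,-0.019,0.014],[0.021,0.017,0.205],0.1],
    [[0,-0.019,0.014],[0.021,0.017,0.225],0.1],
    [[0,-0.019,0.014],[0.021,0.017,0.233],0.1],
    [[0,-0.019,0.014],[0.021,0.017,0.233],0.1],
  ],
)

```text
time: 14.17
eef_pos: [0.4918, -0.3918, 0.1029]
tcp_rot: [-0.056, 0.708, -0.702, 0.054]
contact_force: [-0.1, 0.3, -2.0]
opening: 0.345
```

```bash
python3 - <<'E'
from h import *
s=ctrl.get_state();print(s['opening'],s['contact_force'],s['dq'].round(3),tool()[0],inv(JO,JY,tool()[0]))
a=snap('scene');cv2.imwrite('pics/s13.png',cv2.resize(a['pixels'][90:310,150:400],None,fx=3,fy=2.7))
go([*jig(.008,-.1045,0)[:2],.032],down(JY))
E
```

```text
0.3446096375349247 [-0.13896865  0.27794137 -2.00378645] [ 0.033 -0.036  0.035  0.013  0.023  0.011] [ 0.49176144 -0.39180873  0.10290454] (np.float64(-0.021196279932330905), np.float64(-0.10426871250450427))
shift [-0.029   0.0711  0.0022] turn [ 0.009 -0.001  0.002] rows>= 2
```

View pics/s13.png

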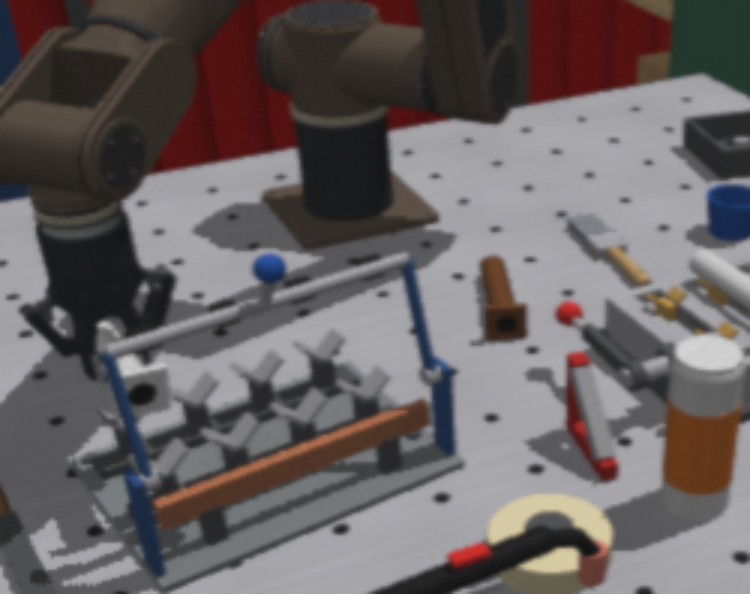

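```bash
cat >> sp.py <<'E'
def flange(o,yaw,x,y,z):
    "predicted vs seen dark bore centre in flange face"
    a=snap('scene');P=cloud(a);X=np.array([np.cos(yaw),np.sin(yaw)])
    p=np.array([*fw(o,yaw,x+.08,y),z]);u,v=proj(a,p)
    g=cv2.cvtColor(a['pixels'],cv2.COLOR_BGR2GRAY)
    u0,v0=int(u)-12,int(v)-12;c=g[v0:v0+24,u0:u0+24]
    Pc=P[v0:v0+24,u0:u0+24];r=Pc[...,:2]-p[:2]
    dx=r@X;dy=r@np.array([-X[1],X[0]])
    m=(abs(dx)<.02)&(abs(dy)<.035)&(abs(Pc[...,2]-z)<.035)
    mb=(c>110)&m
    print('pred px',round(u,1),round(v,1),'flange dx med',np.median(dx[mb]).round(4),'y',[q.round(4) for q in (np.percentile(dy[mb],5)+np.percentile(dy[mb],95),)],'z range',(np.percentile(Pc[...,2][mb],[3,97])-z).round(4),mb.sum())
E
python3 - <<'E'
from sp import *
p=tool()[0];x,y=inv(JO,JY,p)
flange(JO,JY,x-.008,y,p[2]+.057)
E
```

```text
pred px 199.0 234.7 flange dx med 0.0032 y [np.float64(0.0047)] z range [-0.0203  0.0288] 66
```

Call:
jog_arm(
  deltas=[
    [[0,0,0],[-0.009,0,0.001],0.1],
    [[0,0,0],[-0.018,0.01,0.001],0.1],
    [[0,0,0],[-0.027,0.03,0.001],0.1],
    [[0,0,0],[-0.027,0.05,0.001],0.1],
    [[0,0,0],[-0.027,0.06,0.001],0.1],
    [[0,0,0],[-0.027,0.064,0.001],0.1],
    [[0,0,0],[-0.027,0.064,0.001],0.1],
    [[0,0,0],[-0.027,0.064,0.001],0.1],
  ],
)

```text
time: 14.93
eef_pos: [0.5191, -0.3858, 0.04]
tcp_rot: [-0.057, 0.708, -0.702, 0.055]
contact_force: [0.9, -0.6, -1.9]
opening: 0.344
```

```bash
python3 - <<'E'
from h import *
s=ctrl.get_state();print(s['opening'],s['contact_force'],s['wrist_torque'],s['dq'].round(3),tool()[0],inv(JO,JY,tool()[0]))
a=snap('scene');cv2.imwrite('pics/s14.png',cv2.resize(a['pixels'][180:300,160:300],None,fx=5,fy=5))
go([*jig(.006,-.1045,0)[:2],.032],down(JY))
E
```

```text
0.3437419419936112 [ 0.89042281 -0.59253024 -1.89592401] [ 0.03910941 -0.00819003 -0.00542385] [-0.007 -0.01  -0.002  0.001 -0.     0.   ] [ 0.51912968 -0.38575675  0.0399699 ] (np.float64(0.00678467243640106), np.float64(-0.102621410782779))
shift [0.0007 0.0082 0.0018] turn [ 0.009 -0.001  0.001] rows>= 1
```

View pics/s14.png

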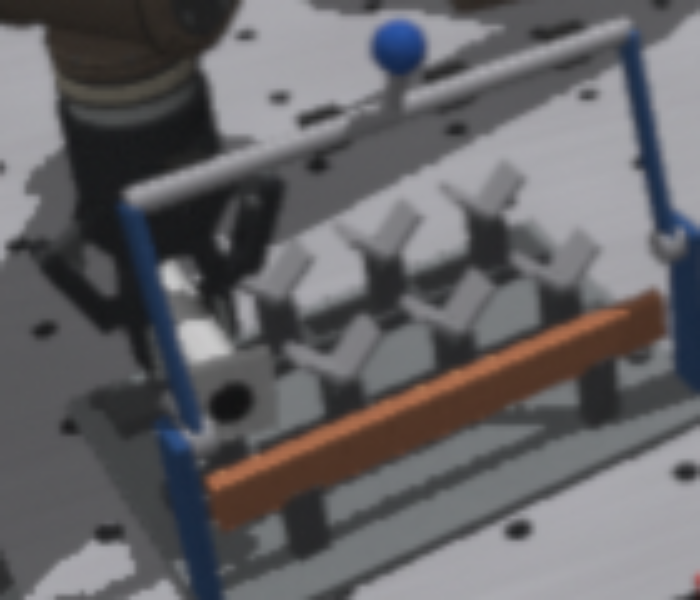

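Still free of contact and over the pair at jig y=-105. I'll lower it gently.

Call:
jog_arm(
  deltas=[
    [[0,0,0],[0,0.004,0.002],0.1],
    [[0,0,0],[0,0.007,0.002],0.1],
    [[0,0,0],[0,0.009,0.002],0.1],
    [[0,0,0],[0,0.009,0.002],0.1],
  ],
)

```text
time: 15.32
eef_pos: [0.5202, -0.3896, 0.033]
tcp_rot: [-0.056, 0.707, -0.703, 0.056]
contact_force: [0.9, -2.2, 2.4]
opening: 0.342
```

Call:
jog_arm(
  deltas=[
    [[0,0,0],[0,0.002,0],0.1],
    [[0,0,0],[0,0.003,0],0.1],
    [[0,0,0],[0,0.003,0],0.1],
  ],
)

```text
time: 15.57
eef_pos: [0.5201, -0.39, 0.0326]
tcp_rot: [-0.057, 0.706, -0.703, 0.056]
contact_force: [-4.4, 2.2, 9.8]
opening: 0.348
```

Call:
jog_arm(
  deltas=[
    [[0,0,0],[0,0,0],0.4],
    [[0,0,0],[0,0,0],0.5],
    [[0,0,0],[0,0,0],0.6],
    [[0,0,0],[0,0,0],0.6],
    [[0,0,0],[0,-0.02,0],0.6],
    [[0,0,0],[0,-0.05,0],0.6],
    [[0,0,0],[0.01,-0.08,0],0.6],
    [[0,0,0],[0.02,-0.11,0],0.6],
    [[0,0,0],[0.02,-0.12,0],0.6],
  ],
)

```text
time: 16.32
eef_pos: [0.5014, -0.3957, 0.1577]
tcp_rot: [0.055, -0.704, 0.705, -0.057]
contact_force: [1.4, -0.8, 1.1]
opening: 0.603
```

```bash
python3 - <<'E'
from sp import *
print(tool()[0])
a=snap('scene');cv2.imwrite('pics/s15.png',cv2.resize(a['pixels'][180:300,160:300],None,fx=5,fy=5))
flange(JO,JY,0,-.105,.085)
spig((-.035,.105))
go([*die(.0,-.035,0)[:2],.2],down(DY))
E
```

```text
[ 0.50135927 -0.39572209  0.15768119]
pred px 207.2 263.4 flange dx med -0.0018 y [np.float64(-0.0089)] z range [-0.0133  0.0319] 14
-0.035 dy,yaw,z,pitch [-0.0006  0.0024  0.0958 -0.004 ] 251 flange [0.0578 0.0726 0.0773] end -0.0814
0.105 dy,yaw,z,pitch [ 0.0006  0.0155  0.0961 -0.006 ] 257 flange [0.0557 0.0734 0.0784] end -0.08
shift [-0.1662 -0.0449 -0.6228] turn [0.004 0.12  0.   ] rows>= 16
```

View pics/s15.png

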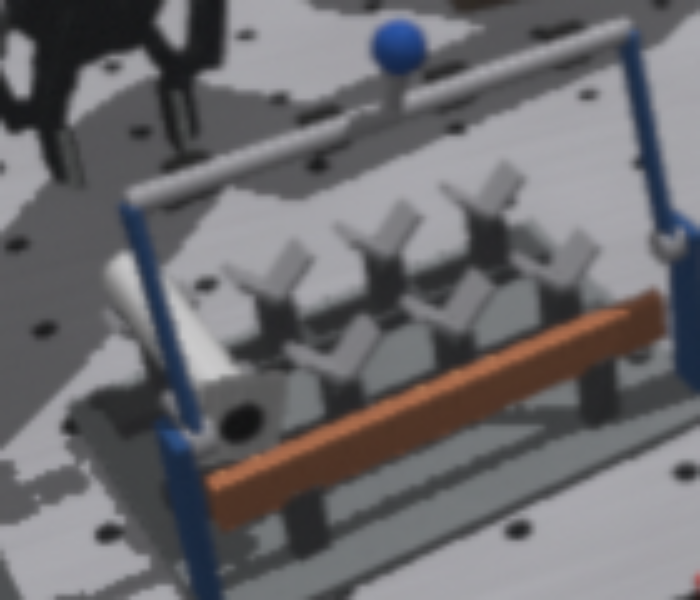

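Spigot A lies in the pair, bore at crop (240,422). I'll head back for the next spigot at die y=-35.

Call:
jog_arm(
  deltas=[
    [[0,0,0],[0,-0.01,-0.025],0.6],
    [[0,0.01,0],[0,-0.02,-0.06],0.6],
    [[0,0.03,0],[0,-0.03,-0.1],0.6],
    [[0,0.05,0],[0,-0.045,-0.14],0.6],
    [[0,0.07,0],[-0.01,-0.045,-0.18],0.6],
    [[0,0.09,0],[-0.03,-0.045,-0.22],0.6],
    [[0,0.11,0],[-0.05,-0.045,-0.26],0.6],
    [[0,0.12,0],[-0.07,-0.045,-0.3],0.6],
    [[0,0.12,0],[-0.08,-0.045,-0.34],0.6],
    [[0,0.12,0],[-0.09,-0.045,-0.38],0.6],
  ],
)

```text
time: 17.3
eef_pos: [0.5273, -0.0104, 0.1958]
tcp_rot: [-0.016, 0.709, -0.705, 0.012]
contact_force: [0.5, 0.6, -0.1]
opening: 0.599
```

```bash
python3 - <<'E'
from sp import *
go([*die(.008,-.0355,0)[:2],.15],down(DY))
E
```

```text
shift [-0.057   0.0469 -0.2553] turn [0.005 0.    0.005] rows>= 7
```

Call:
jog_arm(
  deltas=[
    [[0,0,0],[-0.01,0.005,-0.04],0.6],
    [[0,0,0],[-0.02,0.01,-0.08],0.6],
    [[0,0,0],[-0.03,0.015,-0.12],0.6],
    [[0,0,0],[-0.04,0.02,-0.16],0.6],
    [[0,0,0],[-0.05,0.03,-0.2],0.6],
    [[0,0,0],[-0.057,0.04,-0.235],0.6],
    [[0,0,0],[-0.057,0.047,-0.255],0.6],
    [[0,0,0],[-0.057,0.047,-0.255],0.6],
    [[0,0,0],[-0.057,0.047,-0.255],0.6],
  ],
)

```text
time: 18.05
eef_pos: [0.5714, 0.2478, 0.1457]
tcp_rot: [-0.02, 0.708, -0.706, 0.011]
contact_force: [-0.1, 0.8, 0.5]
opening: 0.603
```

```bash
python3 - <<'E'
from sp import *
t=snap('top','t4.png')
spig((-.105,),JO,JY,.085)
a=snap('scene');cv2.imwrite('pics/s16.png',cv2.resize(a['pixels'][130:240,320:470],None,fx=5,fy=5))
go([*die(.008,-.0355,0)[:2],.038],down(DY))
E
```

```text
-0.105 dy,yaw,z,pitch [-0.0014  0.0194  0.0859 -0.0113] 263 flange [0.0543 0.0757 0.0824] end -0.0763
shift [-0.001   0.1109 -0.0008] turn [ 0.005 -0.001  0.007] rows>= 3
```

View pics/s16.png

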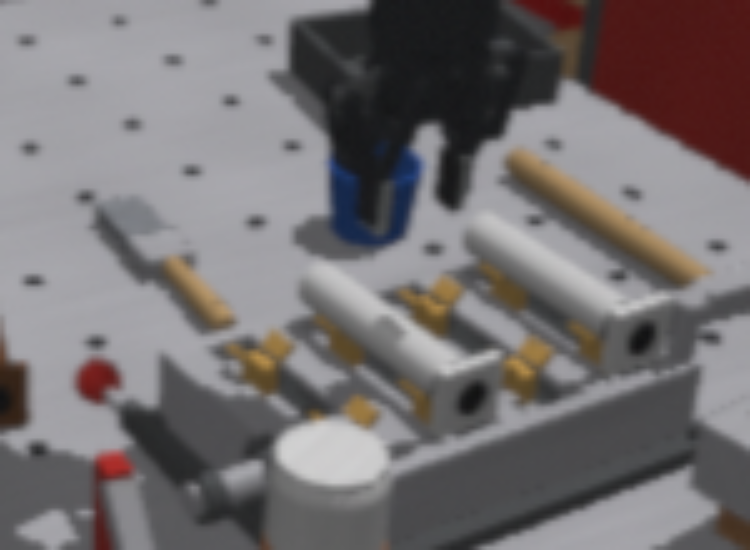

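View pics/t4.png

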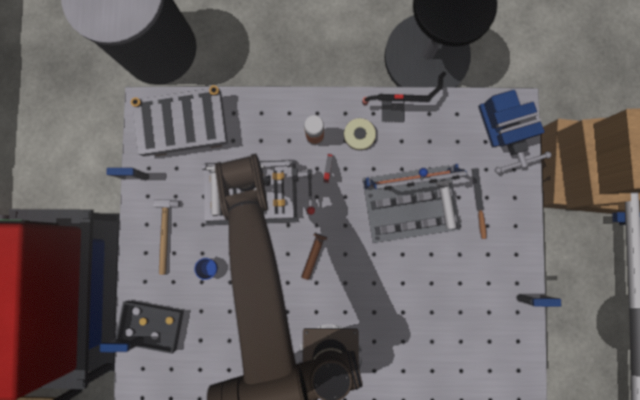

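Call:
jog_arm(
  deltas=[
    [[0,0,0],[-0.001,0.03,0],0.6],
    [[0,0,0],[-0.001,0.06,0],0.6],
    [[0,0,0],[-0.001,0.085,-0.001],0.6],
    [[0,0,0],[-0.001,0.1,-0.001],0.6],
    [[0,0,0],[-0.001,0.109,-0.001],0.6],
    [[0,0,0],[-0.001,0.109,-0.001],0.6],
    [[0,0,0],[-0.001,0.109,-0.001],0.6],
  ],
)

```text
time: 18.78
eef_pos: [0.5742, 0.2467, 0.0405]
tcp_rot: [-0.016, 0.709, -0.705, 0.011]
contact_force: [1.0, -0.3, 0.8]
opening: 0.599
```

```bash
python3 - <<'E'
from h import *
s=ctrl.get_state();print(s['opening'],s['contact_force'],tool()[0],inv(DO,DY,tool()[0]))
a=snap('scene');cv2.imwrite('pics/s17.png',cv2.resize(a['pixels'][130:240,320:470],None,fx=5,fy=5))
E
```

```text
0.5994632433375633 [ 0.98266122 -0.33453503  0.81413982] [0.57416753 0.24665393 0.04051758] (np.float64(0.00852896364053765), np.float64(-0.036017372404766976))
```

View pics/s17.png

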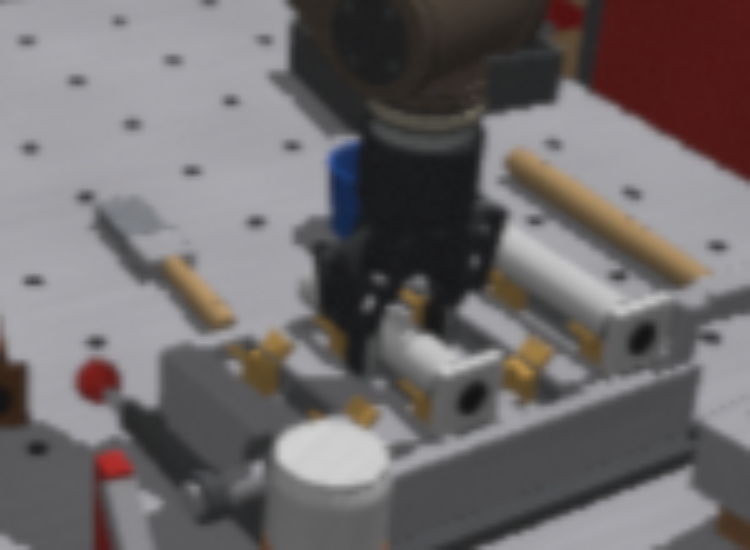

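Call:
jog_arm(
  deltas=[
    [[0,0,0],[0,0.002,0],0.3],
    [[0,0,0],[0,0.002,0],0.1],
    [[0,0,0],[0,0.002,0],0.1],
    [[0,0,0],[0,0.002,0],0.1],
    [[0,0,0],[0,0.002,0],0.1],
  ],
  force=90,
)

```text
time: 19.25
eef_pos: [0.5766, 0.2475, 0.0419]
tcp_rot: [-0.014, 0.709, -0.705, 0.013]
contact_force: [-0.4, -0.3, 5.8]
opening: 0.349
```

Call:
jog_arm(
  deltas=[
    [[0,0,0],[0,-0.01,0],0.1],
    [[0,0,0],[0,-0.03,0],0.1],
    [[0,0,0],[0,-0.06,0],0.1],
    [[0,0,0],[0,-0.09,0],0.1],
    [[0,0,0],[0,-0.12,0],0.1],
    [[0,0,0],[0,-0.14,0],0.1],
    [[0,0,0],[0,-0.15,0],0.1],
    [[0,0,0],[0,-0.15,0],0.1],
  ],
)

```text
time: 19.92
eef_pos: [0.5779, 0.247, 0.1951]
tcp_rot: [-0.012, 0.709, -0.705, 0.015]
contact_force: [1.3, 0.3, -1.1]
opening: 0.35
```

```bash
python3 - <<'E'
from h import *
s=ctrl.get_state();print(s['opening'],s['contact_force'],tool()[0],inv(DO,DY,tool()[0]))
a=snap('scene');cv2.imwrite('pics/s18.png',cv2.resize(a['pixels'][80:240,320:470],None,fx=4,fy=4))
go([*jig(-.02,-.0345,0)[:2],.105],down(JY))
E
```

```text
0.3498556771832025 [ 1.3284875   0.32789049 -1.13100564] [0.57791524 0.24695008 0.19510825] (np.float64(0.012285536361296973), np.float64(-0.0358718623778938))
shift [0.1168 0.0839 0.5658] turn [ 0.006 -0.12  -0.001] rows>= 15
```

View pics/s18.png

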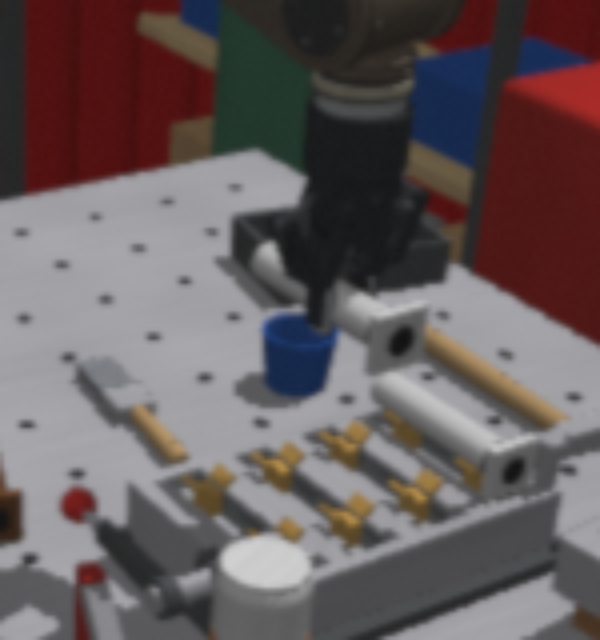

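Spigot B is held level. Now over to the jig pair at y=-35.

Call:
jog_arm(
  deltas=[
    [[0,0,0],[0.014,0,0.02],0.1],
    [[0,-0.01,0],[0.028,0,0.05],0.1],
    [[0,-0.02,0],[0.043,0,0.085],0.1],
    [[0,-0.03,0],[0.058,0,0.12],0.1],
    [[0,-0.04,0],[0.072,0.005,0.155],0.1],
    [[0,-0.05,0],[0.087,0.01,0.19],0.1],
    [[0,-0.06,0],[0.095,0.02,0.225],0.1],
    [[0,-0.07,0],[0.1,0.03,0.26],0.1],
    [[0,-0.08,0],[0.105,0.04,0.29],0.1],
    [[0,-0.09,0],[0.11,0.05,0.31],0.1],
  ],
)

```text
time: 20.8
eef_pos: [0.4765, -0.069, 0.1373]
tcp_rot: [-0.046, 0.708, -0.703, 0.044]
contact_force: [-0.0, 0.3, -2.4]
opening: 0.348
```

```bash
python3 - <<'E'
from h import *
ctrl.read_camera('top')
print(ctrl.get_state()['opening'],tool()[0])
go([*jig(-.02,-.0345,0)[:2],.105],down(JY))
E
```

```text
0.34761046899381914 [ 0.47469275 -0.07078155  0.1349332 ]
shift [0.0244 0.0284 0.2511] turn [ 0.007 -0.033  0.007] rows>= 7
```

Call:
jog_arm(
  deltas=[
    [[0,0,0],[0.004,0.005,0.03],0.1],
    [[0,-0.015,0],[0.007,0.01,0.06],0.1],
    [[0,-0.033,0.007],[0.01,0.015,0.09],0.1],
    [[0,-0.033,0.007],[0.013,0.02,0.125],0.1],
    [[0,-0.033,0.007],[0.016,0.025,0.16],0.1],
    [[0,-0.033,0.007],[0.02,0.028,0.195],0.1],
    [[0,-0.033,0.007],[0.024,0.028,0.225],0.1],
    [[0,-0.033,0.007],[0.024,0.028,0.245],0.1],
    [[0,-0.033,0.007],[0.024,0.028,0.251],0.1],
    [[0,-0.033,0.007],[0.024,0.028,0.251],0.1],
  ],
)

```text
time: 21.68
eef_pos: [0.4811, -0.3227, 0.103]
tcp_rot: [-0.057, 0.709, -0.701, 0.054]
contact_force: [0.0, -0.1, -2.5]
opening: 0.351
```

```bash
python3 - <<'E'
from sp import *
p=tool()[0];x,y=inv(JO,JY,p);print(p,x,y,ctrl.get_state()['opening'])
flange(JO,JY,x-.0107,y,p[2]+.055)
a=snap('scene');cv2.imwrite('pics/s19.png',cv2.resize(a['pixels'][140:300,160:310],None,fx=4,fy=4))
go([*jig(.0065,-.035,0)[:2],.042],down(JY))
E
```

```text
[ 0.48112911 -0.32272914  0.10299444] -0.020769290048026127 -0.03437698612605679 0.35072817024754055
pred px 223.4 225.6 flange dx med -0.0026 y [np.float64(0.0006)] z range [-0.0228  0.0235] 73
shift [-0.0268  0.0615  0.0031] turn [0.011 0.001 0.002] rows>= 2
```

View pics/s19.png

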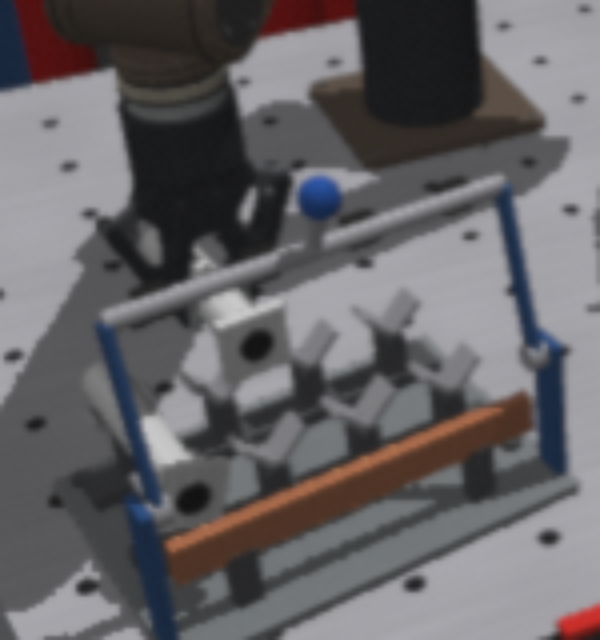

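The flange reading suggests the spigot sits 13 mm behind the TCP, so I'll aim for TCP jig x≈0.0125.

Call:
jog_arm(
  deltas=[
    [[0,0,0],[-0.01,0,0.001],0.1],
    [[0,0,0],[-0.02,0.01,0.002],0.1],
    [[0,0,0],[-0.033,0.03,0.002],0.1],
    [[0,0,0],[-0.033,0.05,0.002],0.1],
    [[0,0,0],[-0.033,0.058,0.002],0.1],
    [[0,0,0],[-0.033,0.062,0.002],0.1],
    [[0,0,0],[-0.033,0.062,0.002],0.1],
  ],
)

```text
time: 22.37
eef_pos: [0.5136, -0.3154, 0.0403]
tcp_rot: [-0.058, 0.709, -0.7, 0.055]
contact_force: [-0.7, -0.0, -2.4]
opening: 0.35
```

```bash
python3 - <<'E'
from sp import *
s=ctrl.get_state();p=tool()[0];print(p,inv(JO,JY,p),s['contact_force'])
a=snap('scene');cv2.imwrite('pics/s20.png',cv2.resize(a['pixels'][180:300,160:310],None,fx=5,fy=5))
go([*jig(.0125,-.035,0)[:2],.034],down(JY))
E
```

```text
[ 0.51360146 -0.31539174  0.04031122] (np.float64(0.012454821363019768), np.float64(-0.032267698781033805)) [-0.69679135 -0.04505167 -2.43132269]
shift [0.0004 0.0076 0.0018] turn [0.011 0.001 0.002] rows>= 1
```

View pics/s20.png

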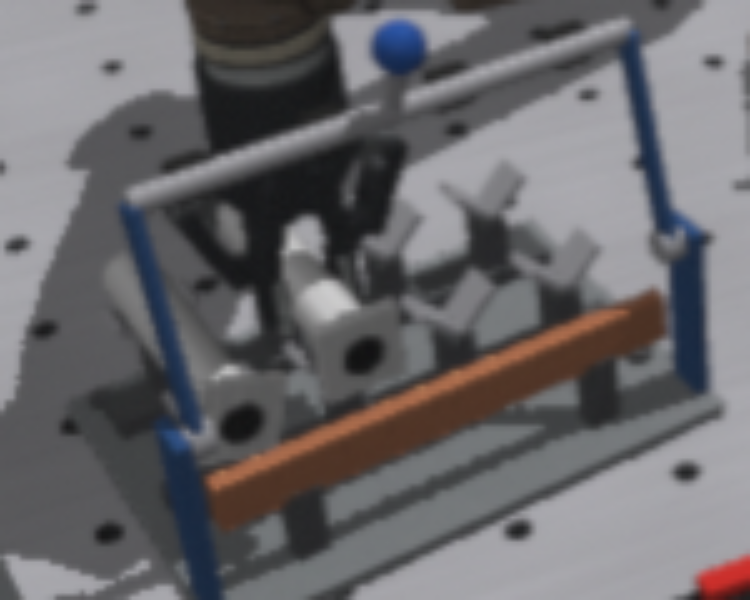

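Call:
jog_arm(
  deltas=[
    [[0,0,0],[0,0.003,0.002],0.1],
    [[0,0,0],[0,0.005,0.002],0.1],
    [[0,0,0],[0,0.007,0.002],0.1],
    [[0,0,0],[0,0.007,0.002],0.1],
  ],
)

```text
time: 22.75
eef_pos: [0.5144, -0.3184, 0.0347]
tcp_rot: [-0.058, 0.709, -0.701, 0.055]
contact_force: [0.1, 0.0, -2.0]
opening: 0.346
```

Call:
jog_arm(
  deltas=[
    [[0,0,0],[0,0.002,0],0.1],
    [[0,0,0],[0,0.003,0],0.1],
    [[0,0,0],[0,0.003,0],0.1],
  ],
)

```text
time: 23.0
eef_pos: [0.5146, -0.3186, 0.0332]
tcp_rot: [-0.057, 0.709, -0.701, 0.055]
contact_force: [-1.9, 1.8, 4.4]
opening: 0.349
```

Call:
jog_arm(
  deltas=[
    [[0,0,0],[0,0.002,0],0.1],
    [[0,0,0],[0,0.002,0],0.1],
  ],
)

```text
time: 23.17
eef_pos: [0.5146, -0.3186, 0.0331]
tcp_rot: [-0.058, 0.709, -0.701, 0.055]
contact_force: [-4.3, 3.9, 8.0]
opening: 0.347
```

Call:
jog_arm(
  deltas=[
    [[0,0,0],[0,0,0],0.4],
    [[0,0,0],[0,0,0],0.5],
    [[0,0,0],[0,0,0],0.6],
    [[0,0,0],[0,0,0],0.6],
    [[0,0,0],[0,-0.02,0],0.6],
    [[0,0,0],[0,-0.05,0],0.6],
    [[0,0,0],[0.02,-0.08,0],0.6],
    [[0,0,0],[0.03,-0.11,0],0.6],
    [[0,0,0],[0.035,-0.13,-0.02],0.6],
    [[0,0,0],[0.035,-0.14,-0.05],0.6],
  ],
)

```text
time: 24.0
eef_pos: [0.4736, -0.2793, 0.1779]
tcp_rot: [-0.055, 0.707, -0.703, 0.055]
contact_force: [0.5, -0.2, -0.3]
opening: 0.607
```

```bash
python3 - <<'E'
from sp import *
snap('top');p=tool()[0];print(p)
spig((.105,))
go([*die(.008,.1055,0)[:2],.15],down(DY))
E
```

```text
[ 0.47338502 -0.2733368   0.178402  ]
0.105 dy,yaw,z,pitch [ 0.0007  0.0198  0.0955 -0.004 ] 255 flange [0.0556 0.0741 0.0782] end -0.0805
shift [-0.1996  0.0322 -0.6389] turn [0.008 0.121 0.   ] rows>= 17
```

Call:
jog_arm(
  deltas=[
    [[0,0.01,0],[0,-0.01,-0.03],0.6],
    [[0,0.02,0],[-0.01,-0.02,-0.065],0.6],
    [[0,0.04,0],[-0.02,-0.02,-0.1],0.6],
    [[0,0.06,0],[-0.03,-0.02,-0.14],0.6],
    [[0,0.08,0],[-0.04,-0.02,-0.18],0.6],
    [[0,0.1,0],[-0.05,-0.02,-0.22],0.6],
    [[0,0.12,0],[-0.065,-0.02,-0.26],0.6],
    [[0,0.12,0],[-0.08,-0.02,-0.3],0.6],
    [[0,0.12,0],[-0.1,-0.02,-0.34],0.6],
    [[0,0.12,0],[-0.12,-0.02,-0.38],0.6],
  ],
)

```text
time: 24.93
eef_pos: [0.5287, 0.1133, 0.1992]
tcp_rot: [-0.015, 0.71, -0.704, 0.014]
contact_force: [0.7, -0.6, -0.0]
opening: 0.6
```

```bash
python3 - <<'E'
from sp import *
spig((-.105,-.035),JO,JY,.085)
go([*die(.008,.1055,0)[:2],.15],down(DY))
E
```

```text
-0.105 dy,yaw,z,pitch [-0.0018  0.011   0.0856  0.0064] 262 flange [0.0496 0.0761 0.0828] end -0.0759
-0.035 dy,yaw,z,pitch [ 0.0003 -0.0059  0.0859  0.0082] 259 flange [0.0508 0.073  0.0791] end -0.079
shift [-0.0502  0.053  -0.2657] turn [ 0.014  0.006 -0.001] rows>= 7
```

Both placed spigots lie level at z≈0.0857. Now the third.

Call:
jog_arm(
  deltas=[
    [[0,0,0],[-0.01,0.005,-0.04],0.6],
    [[0,0,0],[-0.02,0.01,-0.08],0.6],
    [[0,0,0],[-0.03,0.015,-0.12],0.6],
    [[0,0,0],[-0.04,0.02,-0.16],0.6],
    [[0,0,0],[-0.046,0.03,-0.2],0.6],
    [[0.014,0.006,0],[-0.05,0.04,-0.24],0.6],
    [[0.014,0.006,0],[-0.05,0.05,-0.26],0.6],
    [[0.014,0.006,0],[-0.05,0.053,-0.266],0.6],
    [[0.014,0.006,0],[-0.05,0.053,-0.266],0.6],
  ],
)

```text
time: 25.73
eef_pos: [0.5665, 0.3894, 0.1467]
tcp_rot: [0.016, -0.706, 0.708, -0.014]
contact_force: [0.7, -0.5, -0.4]
opening: 0.606
```

```bash
python3 - <<'E'
from sp import *
a=snap('scene');cv2.imwrite('pics/s21.png',cv2.resize(a['pixels'][120:240,340:490],None,fx=5,fy=5))
go([*die(.008,.1055,0)[:2],.039],down(DY))
E
```

```text
shift [-0.0008  0.109  -0.0002] turn [-0.002  0.001  0.001] rows>= 3
```

View pics/s21.png

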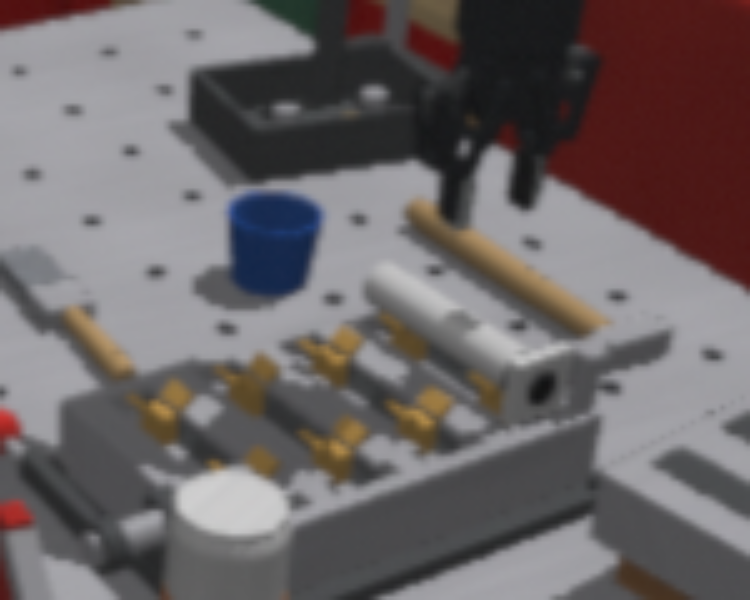

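Call:
jog_arm(
  deltas=[
    [[0,0,0],[-0.001,0.03,0],0.6],
    [[0,0,0],[-0.001,0.06,0],0.6],
    [[0,0,0],[-0.001,0.085,0],0.6],
    [[0,0,0],[-0.001,0.1,0],0.6],
    [[0,0,0],[-0.001,0.107,0],0.6],
    [[0,0,0],[-0.001,0.107,0],0.6],
    [[0,0,0],[-0.001,0.107,0],0.6],
  ],
)

```text
time: 26.37
eef_pos: [0.5694, 0.3876, 0.0425]
tcp_rot: [0.014, -0.706, 0.708, -0.015]
contact_force: [-0.8, 1.0, 0.5]
opening: 0.601
```

```bash
python3 - <<'E'
from h import *
s=ctrl.get_state();print(s['opening'],s['contact_force'],tool()[0],inv(DO,DY,tool()[0]))
a=snap('scene');cv2.imwrite('pics/s22.png',cv2.resize(a['pixels'][120:240,340:490],None,fx=5,fy=5))
E
```

```text
0.6014825680396949 [-0.77903108  0.98436788  0.54027854] [0.56938491 0.38757747 0.04245045] (np.float64(0.009405707624494414), np.float64(0.104984575346554))
```

View pics/s22.png

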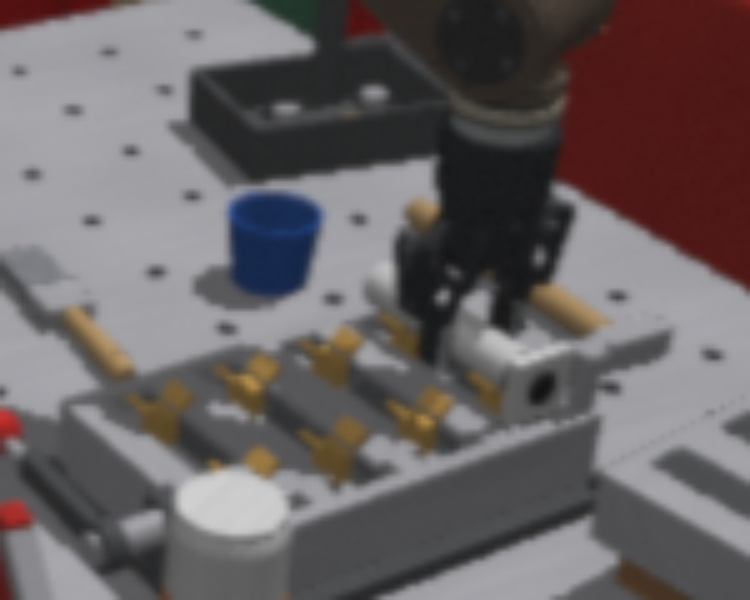

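Call:
jog_arm(
  deltas=[
    [[0,0,0],[0,0.003,0],0.3],
    [[0,0,0],[0,0.003,0],0.1],
    [[0,0,0],[0,0.003,0],0.1],
    [[0,0,0],[0,0.003,0],0.1],
    [[0,0,0],[0,0.003,0],0.1],
  ],
  force=90,
)

```text
time: 26.83
eef_pos: [0.5717, 0.387, 0.0433]
tcp_rot: [0.013, -0.706, 0.708, -0.017]
contact_force: [-0.5, -4.9, 4.2]
opening: 0.345
```

Call:
jog_arm(
  deltas=[
    [[0,0,0],[0,-0.01,0],0.1],
    [[0,0,0],[0,-0.03,0],0.1],
    [[0,0,0],[0,-0.06,0],0.1],
    [[0,0,0],[0,-0.09,0],0.1],
    [[0,0,0],[0,-0.12,0],0.1],
    [[0,0,0],[0,-0.14,0],0.1],
    [[0,0,0],[0,-0.15,0],0.1],
    [[0,0,0],[0,-0.15,0],0.1],
  ],
)

```text
time: 27.5
eef_pos: [0.5725, 0.3886, 0.1981]
tcp_rot: [-0.01, 0.707, -0.707, 0.019]
contact_force: [0.7, 0.6, -1.7]
opening: 0.342
```

```bash
python3 - <<'E'
from h import *
s=ctrl.get_state();print(s['opening'],s['contact_force'],tool()[0],inv(DO,DY,tool()[0]))
a=snap('scene');cv2.imwrite('pics/s23.png',cv2.resize(a['pixels'][80:240,340:490],None,fx=4,fy=4))
go([*jig(-.02,.0355,0)[:2],.115],down(JY))
E
```

```text
0.342365750087095 [ 0.71884204  0.61296872 -1.71664011] [0.57245879 0.38856488 0.19811135] (np.float64(0.012516738636643923), np.float64(0.10584783530877498))
shift [0.128  0.08   0.6366] turn [-0.002 -0.117 -0.008] rows>= 16
```

View pics/s23.png

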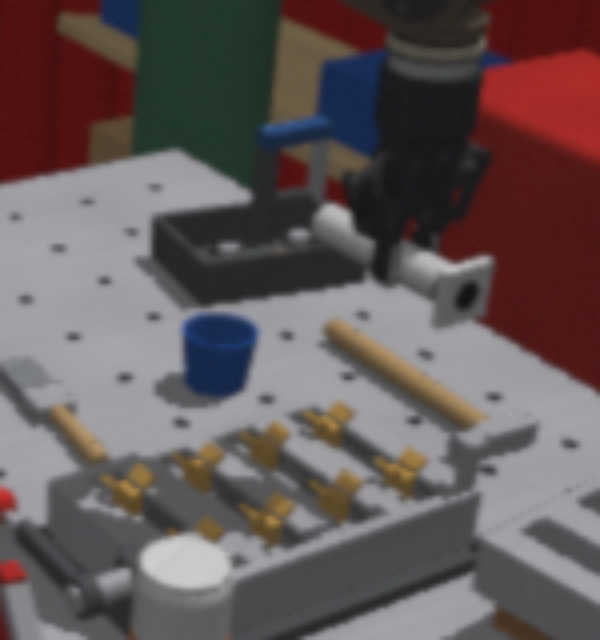

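Call:
jog_arm(
  deltas=[
    [[0,0,0],[0.012,0,0.02],0.1],
    [[0,-0.01,0],[0.024,0,0.05],0.1],
    [[0,-0.02,0],[0.036,0,0.085],0.1],
    [[0,-0.03,0],[0.048,0,0.12],0.1],
    [[0,-0.04,0],[0.06,0.0,0.155],0.1],
    [[0,-0.05,0],[0.072,0,0.19],0.1],
    [[0,-0.06,0],[0.085,0,0.225],0.1],
    [[0,-0.07,0],[0.098,0,0.26],0.1],
    [[0,-0.08,0],[0.105,0.01,0.29],0.1],
    [[0,-0.09,0],[0.11,0.02,0.31],0.1],
  ],
)

```text
time: 28.38
eef_pos: [0.4727, 0.0714, 0.1725]
tcp_rot: [0.044, -0.705, 0.706, -0.048]
contact_force: [0.3, -0.4, -2.4]
opening: 0.349
```

```bash
python3 - <<'E'
from h import *
ctrl.read_camera('top')
print(ctrl.get_state()['opening'],tool()[0])
go([*jig(-.02,.0355,0)[:2],.115],down(JY))
E
```

```text
0.34488343777394886 [0.47071122 0.0693126  0.16954415]
shift [0.0417 0.0558 0.32  ] turn [-0.004 -0.029  0.   ] rows>= 8
```

Call:
jog_arm(
  deltas=[
    [[0,0,0],[0.005,0.005,0.035],0.1],
    [[0,-0.015,0],[0.01,0.012,0.075],0.1],
    [[0,-0.029,0],[0.015,0.02,0.115],0.1],
    [[0,-0.029,0],[0.02,0.028,0.155],0.1],
    [[0,-0.029,0],[0.025,0.036,0.195],0.1],
    [[0,-0.029,0],[0.03,0.045,0.235],0.1],
    [[0,-0.029,0],[0.036,0.053,0.27],0.1],
    [[0,-0.029,0],[0.04,0.056,0.3],0.1],
    [[0,-0.029,0],[0.042,0.056,0.32],0.1],
    [[0,-0.029,0],[0.042,0.056,0.32],0.1],
  ],
)

```text
time: 29.27
eef_pos: [0.4693, -0.2564, 0.1124]
tcp_rot: [0.056, -0.704, 0.706, -0.054]
contact_force: [-0.8, -0.5, -2.0]
opening: 0.349
```

Call:
jog_arm(
  deltas=[
    [[0,0,0],[0,0,0.002],0.1],
  ],
)

```text
time: 29.35
eef_pos: [0.4686, -0.2578, 0.1105]
tcp_rot: [-0.056, 0.705, -0.705, 0.052]
contact_force: [-1.3, 0.7, -2.2]
opening: 0.346
```

```bash
python3 - <<'E'
from sp import *
p=tool()[0];x,y=inv(JO,JY,p);print(p,x,y,ctrl.get_state()['opening'])
flange(JO,JY,x-.0117,y,p[2]+.053)
a=snap('scene');cv2.imwrite('pics/s24.png',cv2.resize(a['pixels'][140:300,160:310],None,fx=4,fy=4))
go([*jig(.0115,.035,0)[:2],.043],down(JY))
E
```

```text
[ 0.46860329 -0.25779513  0.11046325] -0.02286762436526818 0.03172081802001855 0.34626337624627235
pred px 245.1 215.0 flange dx med -0.0008 y [np.float64(-0.0002)] z range [-0.0234  0.0236] 70
shift [-0.0347  0.0672 -0.0028] turn [ 0.001 -0.004  0.005] rows>= 2
```

View pics/s24.png

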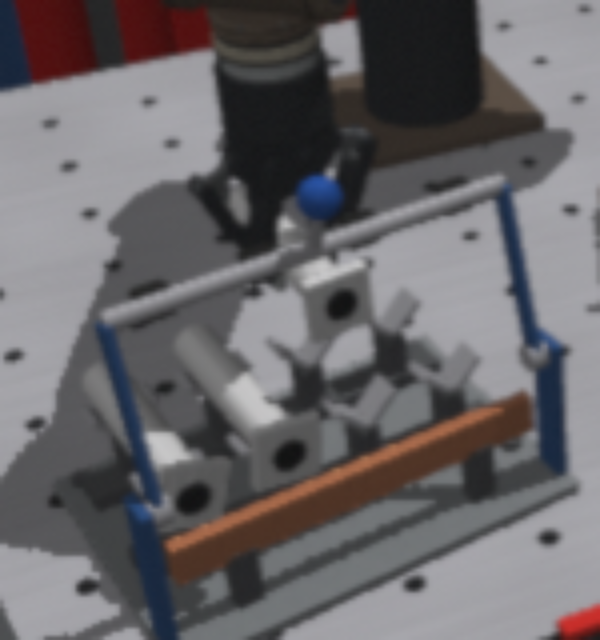

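Call:
jog_arm(
  deltas=[
    [[0,0,0],[-0.01,0,-0.001],0.1],
    [[0,0,0],[-0.02,0.01,-0.003],0.1],
    [[0,0,0],[-0.035,0.03,-0.003],0.1],
    [[0,0,0],[-0.035,0.05,-0.003],0.1],
    [[0,0,0],[-0.035,0.062,-0.003],0.1],
    [[0,0,0],[-0.035,0.068,-0.003],0.1],
    [[0,0,0],[-0.035,0.068,-0.003],0.1],
    [[0,0,0],[-0.035,0.068,-0.003],0.1],
  ],
)

```text
time: 30.12
eef_pos: [0.5024, -0.2486, 0.0424]
tcp_rot: [-0.057, 0.705, -0.705, 0.053]
contact_force: [0.7, 0.1, -1.9]
opening: 0.347
```

```bash
python3 - <<'E'
from sp import *
s=ctrl.get_state();p=tool()[0];print(p,inv(JO,JY,p),s['contact_force'],s['opening'])
a=snap('scene');cv2.imwrite('pics/s25.png',cv2.resize(a['pixels'][180:300,160:310],None,fx=5,fy=5))
go([*jig(.012,.035,0)[:2],.034],down(JY))
E
```

```text
[ 0.50244704 -0.24855621  0.0424427 ] (np.float64(0.012011373579554544), np.float64(0.03549078652727943)) [ 0.71217806  0.13533996 -1.8901233 ] 0.34704604959829166
shift [ 0.0003  0.0092 -0.0001] turn [-0.    -0.004  0.004] rows>= 1
```

View pics/s25.png

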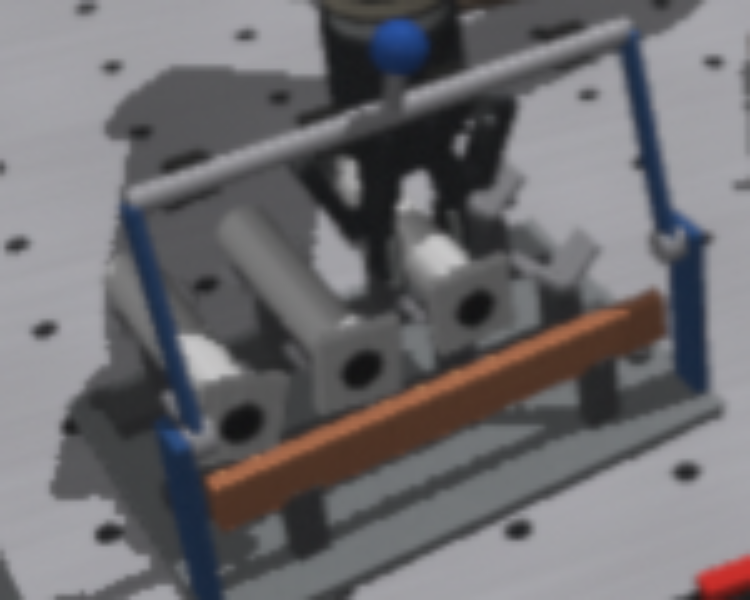

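Call:
jog_arm(
  deltas=[
    [[0,0,0],[0,0.003,0],0.1],
    [[0,0,0],[0,0.006,0],0.1],
    [[0,0,0],[0,0.008,0],0.1],
    [[0,0,0],[0,0.008,0],0.1],
  ],
)

```text
time: 30.5
eef_pos: [0.5026, -0.2491, 0.035]
tcp_rot: [0.056, -0.705, 0.705, -0.053]
contact_force: [-0.6, 0.2, -1.4]
opening: 0.345
```

Call:
jog_arm(
  deltas=[
    [[0,0,0],[0,0.002,0],0.1],
    [[0,0,0],[0,0.003,0],0.1],
    [[0,0,0],[0,0.003,0],0.1],
  ],
)

```text
time: 30.75
eef_pos: [0.5028, -0.2491, 0.0336]
tcp_rot: [-0.056, 0.705, -0.705, 0.053]
contact_force: [-4.4, 1.2, 7.2]
opening: 0.343
```

Call:
jog_arm(
  deltas=[
    [[0,0,0],[0,0.001,0],0.1],
    [[0,0,0],[0,0.001,0],0.1],
  ],
)

```text
time: 30.92
eef_pos: [0.5028, -0.2491, 0.0336]
tcp_rot: [-0.057, 0.705, -0.705, 0.053]
contact_force: [-4.4, 1.9, 6.9]
opening: 0.349
```

Call:
jog_arm(
  deltas=[
    [[0,0,0],[0,0,0],0.4],
    [[0,0,0],[0,0,0],0.5],
    [[0,0,0],[0,0,0],0.6],
    [[0,0,0],[0,0,0],0.6],
    [[0,0,0],[0,-0.02,0],0.6],
    [[0,0,0],[0,-0.05,0],0.6],
    [[0,0,0],[0.01,-0.09,0],0.6],
    [[0,0,0],[0.02,-0.13,-0.02],0.6],
    [[0,0,0],[0.02,-0.17,-0.06],0.6],
    [[0,0,0],[0.02,-0.2,-0.1],0.6],
  ],
)

```text
time: 31.75
eef_pos: [0.472, -0.1744, 0.2193]
tcp_rot: [0.055, -0.704, 0.706, -0.053]
contact_force: [2.1, -0.0, -0.5]
opening: 0.603
```

Call:
jog_arm(
  deltas=[
    [[0,0,0],[0,-0.02,-0.04],0.6],
    [[0,0,0],[0,-0.03,-0.08],0.6],
    [[0,0,0],[0,-0.04,-0.1],0.6],
    [[0,0,0],[0,-0.04,-0.1],0.6],
  ],
)

```text
time: 32.08
eef_pos: [0.4575, -0.0724, 0.2624]
tcp_rot: [0.054, -0.704, 0.706, -0.056]
contact_force: [0.1, -1.0, 0.4]
opening: 0.6
```

```bash
python3 - <<'E'
from sp import *
p=tool()[0];print(p)
t=snap('top','t5.png');cv2.imwrite('pics/t5c.png',cv2.resize(t['pixels'][150:260,340:490],None,fx=5,fy=5))
a=snap('scene','s26.png')
spig((-.105,-.035,.035),JO,JY,.085)
E
```

```text
[ 0.45753665 -0.07239069  0.26236459]
-0.105 dy,yaw,z,pitch [-0.001   0.0164  0.0857  0.0071] 262 flange [0.0494 0.0756 0.0827] end -0.0764
-0.035 dy,yaw,z,pitch [-0.0001 -0.0075  0.0852  0.0134] 262 flange [0.0467 0.0734 0.0795] end -0.0789
0.035 dy,yaw,z,pitch [ 0.     -0.0041  0.0856  0.0053] 258 flange [0.0449 0.073  0.0784] end -0.0789
```

View pics/t5c.png

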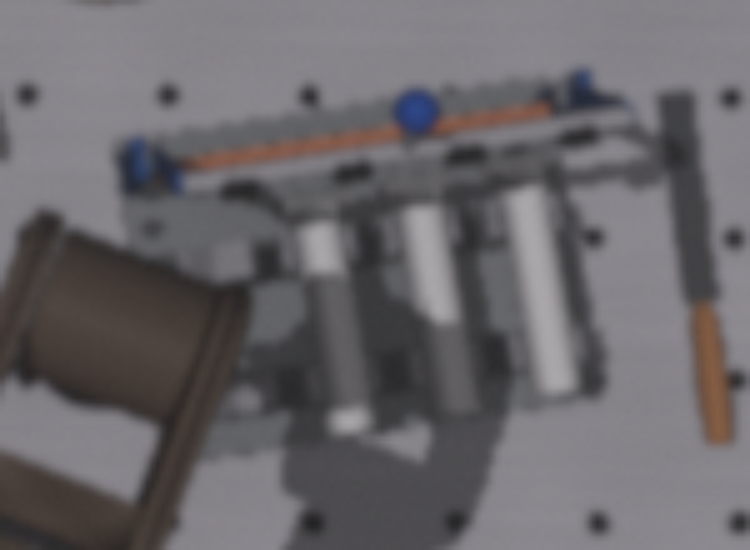

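View pics/s26.png

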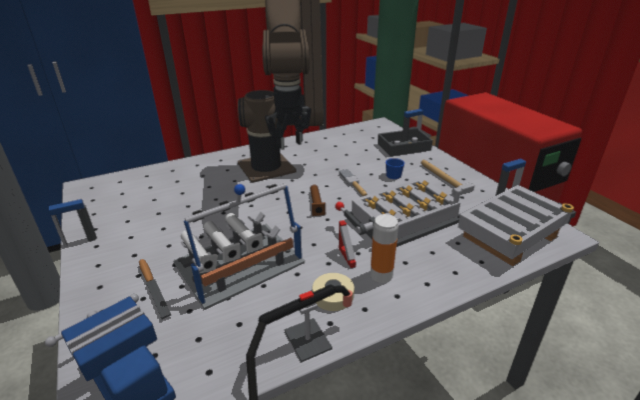

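All three lie level in their own pairs (z≈0.0855, flanges about 70–80 mm from the jig origin). Now I'll shut the bar.

```bash
python3 - <<'E'
from sp import *
go([*jig(.109,0,0)[:2],.32],down(JY))
E
```

```text
shift [-0.1157 -0.0611  0.2128] turn [-0.002 -0.006  0.003] rows>= 6
```

Call:
jog_arm(
  deltas=[
    [[0,0,0],[0,-0.035,0],0.6],
    [[0,0,0],[-0.015,-0.06,0.025],0.6],
    [[0,0,0],[-0.035,-0.062,0.06],0.6],
    [[0,0,0],[-0.053,-0.062,0.095],0.6],
    [[0,0,0],[-0.07,-0.062,0.13],0.6],
    [[0,0,0],[-0.088,-0.062,0.165],0.6],
    [[0,0,0],[-0.105,-0.062,0.195],0.6],
    [[0,0,0],[-0.116,-0.062,0.213],0.6],
    [[0,0,0],[-0.116,-0.062,0.213],0.6],
    [[0,0,0],[-0.116,-0.062,0.213],0.6],
  ],
)

```text
time: 33.07
eef_pos: [0.6036, -0.2706, 0.3178]
tcp_rot: [-0.055, 0.705, -0.705, 0.05]
contact_force: [0.3, -0.1, 0.4]
opening: 0.602
```

```bash
python3 - <<'E'
from sp import *
go([*jig(.109,0,0)[:2],.224],down(JY))
E
```

```text
shift [-0.0012  0.0938 -0.0022] turn [ 0.001 -0.009  0.007] rows>= 3
```

Call:
jog_arm(
  deltas=[
    [[0,0,0],[-0.001,0.03,-0.002],0.6],
    [[0,0,0],[-0.001,0.06,-0.002],0.6],
    [[0,0,0],[-0.001,0.085,-0.002],0.6],
    [[0,0,0],[-0.001,0.094,-0.002],0.6],
    [[0,0,0],[-0.001,0.094,-0.002],0.6],
    [[0,0,0],[-0.001,0.094,-0.002],0.6],
  ],
)

```text
time: 33.57
eef_pos: [0.6035, -0.2684, 0.2244]
tcp_rot: [-0.055, 0.705, -0.705, 0.051]
contact_force: [1.1, -0.2, 1.4]
opening: 0.602
```

```bash
python3 - <<'E'
from sp import *
s=ctrl.get_state();p=tool()[0];print(p,inv(JO,JY,p),s['contact_force'],s['opening'])
a=snap('scene');cv2.imwrite('pics/s27.png',cv2.resize(a['pixels'][140:300,160:310],None,fx=4,fy=4))
E
```

```text
[ 0.60348637 -0.26837086  0.2244192 ] (np.float64(0.10864515206724913), np.float64(-5.466008257385205e-05)) [ 1.09326416 -0.20569972  1.36854578] 0.6022461602461067
```

View pics/s27.png

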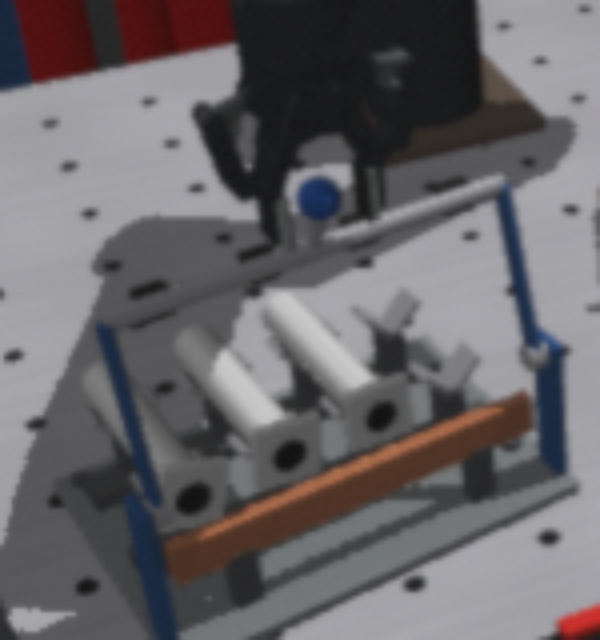

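Call:
jog_arm(
  deltas=[
    [[0,0,0],[0,0,0],0.2],
    [[0,0,0],[0,0,0],0.1],
    [[0,0,0],[0,0,0],0.1],
    [[0,0,0],[0,0,0],0.1],
    [[0,0,0],[0,0,0],0.1],
  ],
  force=40,
)

```text
time: 34.03
eef_pos: [0.6052, -0.2682, 0.2296]
tcp_rot: [0.053, -0.705, 0.706, -0.053]
contact_force: [-1.6, 2.9, 4.9]
opening: 0.304
```

```bash
python3 - <<'E'
from arc import *
print(ctrl.get_state()['contact_force'])
arc(0,.1705,.171,np.linspace(1.35,.15,11),JO,JY,0)
E
```

```text
[-1.59247922  2.93984589  4.89051738]
0.3044708952341242 [ 0.60524578 -0.26824902  0.22959076] 0.11040168763664739 -0.00021261367647782206
1.35 [0.0, -0.0, -0.0002]
1.23 [0.0203, 0.0023, -0.0]
1.11 [0.0402, 0.0069, 0.0001]
0.99 [0.0594, 0.014, 0.0003]
0.87 [0.0777, 0.0232, 0.0005]
0.75 [0.0946, 0.0346, 0.0006]
0.63 [0.1101, 0.048, 0.0007]
0.51 [0.1239, 0.0631, 0.0008]
0.39 [0.1358, 0.0797, 0.0009]
0.27 [0.1456, 0.0976, 0.0009]
0.15 [0.1532, 0.1166, 0.001]
```

Call:
jog_arm(
  deltas=[
    [[0,0,0],[0.0203,0.0023,0],0.1],
    [[0,0,0],[0.0402,0.0069,0],0.1],
    [[0,0,0],[0.0594,0.014,0],0.1],
    [[0,0,0],[0.0777,0.0232,0],0.1],
    [[0,0,0],[0.0946,0.0346,0],0.1],
    [[0,0,0],[0.1101,0.048,0],0.1],
    [[0,0,0],[0.1239,0.0631,0],0.1],
    [[0,0,0],[0.1358,0.0797,0],0.1],
    [[0,0,0],[0.1456,0.0976,0],0.1],
    [[0,0,0],[0.1532,0.1166,0],0.1],
  ],
)

```text
time: 34.87
eef_pos: [0.454, -0.2923, 0.115]
tcp_rot: [0.052, -0.703, 0.707, -0.054]
contact_force: [0.5, 0.7, 2.4]
opening: 0.305
```

Call:
jog_arm(
  deltas=[
    [[0,0,0],[0.002,0.006,0],0.1],
    [[0,0,0],[0.003,0.012,0],0.1],
    [[0,0,0],[0.004,0.016,0],0.1],
    [[0,0,0],[0.004,0.016,0],0.1],
  ],
)

```text
time: 35.2
eef_pos: [0.4492, -0.2931, 0.0987]
tcp_rot: [0.053, -0.704, 0.707, -0.053]
contact_force: [-6.2, -0.2, -0.8]
opening: 0.298
```

```bash
python3 - <<'E'
from sp import *
s=ctrl.get_state();p=tool()[0];print(p,inv(JO,JY,p),s['contact_force'],s['opening'])
a=snap('scene');cv2.imwrite('pics/s28.png',cv2.resize(a['pixels'][140:300,160:310],None,fx=4,fy=4))
print(proj(a,jig(-.05,0,.144)))
E
```

```text
[ 0.4492495  -0.29308845  0.09873605] (np.float64(-0.04755975144976414), np.float64(-6.733986744726899e-05)) [-6.15992898 -0.1915419  -0.80830975] 0.2976872622347505
(np.float64(220.5112317449775), np.float64(209.24211004429364))
```

View pics/s28.png

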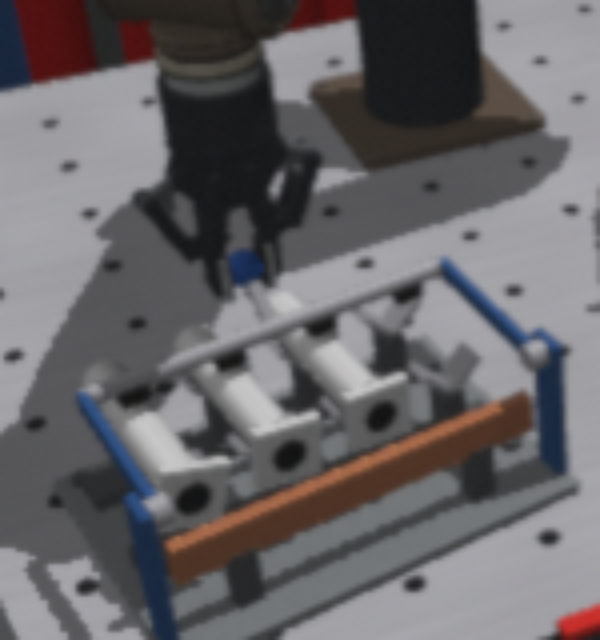

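Call:
jog_arm(
  deltas=[
    [[0,0,0],[0.001,0.004,0],0.1],
    [[0,0,0],[0.001,0.007,0],0.1],
    [[0,0,0],[0.001,0.007,0],0.1],
  ],
)

```text
time: 35.5
eef_pos: [0.448, -0.2933, 0.0915]
tcp_rot: [0.054, -0.703, 0.707, -0.053]
contact_force: [-3.9, 0.1, 0.1]
opening: 0.297
```

Call:
jog_arm(
  deltas=[
    [[0,0,0],[0.001,0.003,0],0.1],
    [[0,0,0],[0.001,0.003,0],0.1],
  ],
)

```text
time: 35.67
eef_pos: [0.4476, -0.2934, 0.0884]
tcp_rot: [0.054, -0.703, 0.707, -0.053]
contact_force: [-1.7, 1.1, -0.4]
opening: 0.301
```

Call:
jog_arm(
  deltas=[
    [[0,0,0],[0,0.003,0],0.1],
    [[0,0,0],[0,0.004,0],0.1],
    [[0,0,0],[0,0.004,0],0.1],
  ],
)

```text
time: 35.92
eef_pos: [0.4476, -0.2934, 0.088]
tcp_rot: [0.055, -0.704, 0.706, -0.053]
contact_force: [-9.5, 7.4, 18.9]
opening: 0.302
```

```bash
python3 - <<'E'
from sp import *
a=snap('scene')
hsv=cv2.cvtColor(a['pixels'],cv2.COLOR_BGR2HSV);m=cv2.inRange(hsv,(105,120,60),(130,255,255))[190:225,205:240]
n,l,s,ce=cv2.connectedComponentsWithStats(m);print(s,ce+[205,190])
E
```

```text
[[   0    0   35   35 1179]
 [  13   16    8    7   46]] [[222.03986429 206.92620865]
 [220.97826087 208.89130435]]
```

The stop is felt at 19 N, and the knob pixel (221,209) matches the shut prediction (220.5,209.2). I'll release it and go to the lever.

Call:
jog_arm(
  deltas=[
    [[0,0,0],[0,-0.001,0],0.4],
    [[0,0,0],[0,-0.001,0],0.6],
    [[0,0,0],[0,-0.001,0],0.6],
    [[0,0,0],[0,-0.03,0],0.6],
    [[0,0,0],[0,-0.07,0],0.6],
    [[0,0,0],[0,-0.1,0],0.6],
    [[0,0,0],[0,-0.1,0],0.6],
  ],
)

```text
time: 36.55
eef_pos: [0.4514, -0.2962, 0.1956]
tcp_rot: [0.051, -0.7, 0.71, -0.056]
contact_force: [0.6, -0.3, 1.1]
opening: 0.599
```

```bash
python3 - <<'E'
from sp import *
p=tool()[0];print(p)
go([*die(-.0745,-.21,0)[:2],.13],down(DY))
E
```

```text
[ 0.45141856 -0.29620204  0.19563033]
shift [-0.1012  0.0609 -0.3553] turn [-0.015  0.112 -0.007] rows>= 9
```

Call:
jog_arm(
  deltas=[
    [[0,0.01,0],[-0.01,0,-0.03],0.6],
    [[0,0.02,0],[-0.02,0,-0.065],0.6],
    [[0,0.04,0],[-0.03,0,-0.1],0.6],
    [[0,0.06,0],[-0.042,0,-0.14],0.6],
    [[0,0.08,0],[-0.054,0,-0.18],0.6],
    [[0,0.1,0],[-0.066,0,-0.22],0.6],
    [[-0.015,0.112,-0.007],[-0.08,0.01,-0.26],0.6],
    [[-0.015,0.112,-0.007],[-0.09,0.02,-0.3],0.6],
    [[-0.015,0.112,-0.007],[-0.1,0.04,-0.335],0.6],
    [[-0.015,0.112,-0.007],[-0.101,0.06,-0.355],0.6],
  ],
)

```text
time: 37.38
eef_pos: [0.4993, 0.0724, 0.1306]
tcp_rot: [-0.014, 0.707, -0.707, 0.016]
contact_force: [-0.3, -0.8, 0.2]
opening: 0.61
```

Call:
jog_arm(
  deltas=[
    [[0,0,0],[0,0,0],0.6],
    [[0,0,0],[0,0,0],0.6],
  ],
)

```text
time: 37.55
eef_pos: [0.4979, 0.0736, 0.1283]
tcp_rot: [-0.016, 0.707, -0.706, 0.016]
contact_force: [0.2, -0.9, 0.4]
opening: 0.605
```

```bash
python3 - <<'E'
from sp import *
p=tool()[0];print(p)
spig((-.105,-.035,.035),JO,JY,.085)
go([*die(-.0745,-.21,0)[:2],.017],down(DY))
E
```

```text
[0.49790184 0.0736181  0.12828283]
-0.105 dy,yaw,z,pitch [-0.0017  0.0031  0.086  -0.0063] 218 flange [0.0508 0.0766 0.0829] end -0.0764
-0.035 dy,yaw,z,pitch [-0.0005  0.0188  0.0861 -0.0151] 217 flange [0.0514 0.0747 0.0793] end -0.079
0.035 dy,yaw,z,pitch [-0.0002 -0.0058  0.0861  0.0046] 221 flange [0.0509 0.0724 0.0786] end -0.079
shift [0.0015 0.1129 0.003 ] turn [ 0.001  0.003 -0.003] rows>= 3
```

Call:
jog_arm(
  deltas=[
    [[0,0,0],[0.001,0.03,0.003],0.6],
    [[0,0,0],[0.001,0.06,0.003],0.6],
    [[0,0,0],[0.001,0.09,0.003],0.6],
    [[0,0,0],[0.001,0.105,0.003],0.6],
    [[0,0,0],[0.001,0.113,0.003],0.6],
    [[0,0,0],[0.001,0.113,0.003],0.6],
  ],
  force=70,
)

```text
time: 38.1
eef_pos: [0.4985, 0.0681, 0.0161]
tcp_rot: [-0.014, 0.707, -0.707, 0.015]
contact_force: [-0.2, 0.9, -0.4]
opening: 0.602
```

```bash
python3 - <<'E'
from sp import *
s=ctrl.get_state();p=tool()[0];print(p,s['contact_force'])
a=snap('scene');cv2.imwrite('pics/s29.png',cv2.resize(a['pixels'][150:250,310:400],None,fx=6,fy=6))
E
```

```text
[0.49845253 0.06814636 0.01611958] [-0.18443675  0.91066809 -0.37969269]
```

View pics/s29.png

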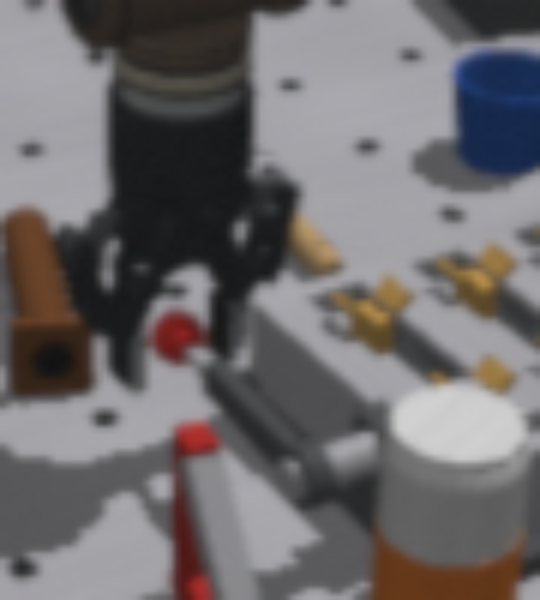

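Call:
jog_arm(
  deltas=[
    [[0,0,0],[0,0,-0.001],0.3],
    [[0,0,0],[0,0,-0.001],0.1],
    [[0,0,0],[0,0,-0.001],0.1],
    [[0,0,0],[0,0,-0.001],0.1],
    [[0,0,0],[0,0,-0.001],0.1],
  ],
)

```text
time: 38.57
eef_pos: [0.5017, 0.0689, 0.0198]
tcp_rot: [0.012, -0.707, 0.707, -0.018]
contact_force: [-0.8, -1.4, 6.1]
opening: 0.316
```

```bash
python3 - <<'E'
from arc import *
print(ctrl.get_state()['contact_force'])
arc(0,.125,.960,-np.linspace(.87,0,11),DO,DY)
E
```

```text
[-0.83560623 -1.4014463   6.09067206]
0.31649182130658976 [0.50169498 0.0689458  0.01976656] -0.07101695156400373 -0.2106738777360301
-0.87 [0.0, 0.0, 0.0]
-0.78 [-0.0015, -0.0108, 0.0]
-0.7 [-0.004, -0.0213, 0.0]
-0.61 [-0.0074, -0.0317, 0.0]
-0.52 [-0.0117, -0.0417, 0.0]
-0.44 [-0.0168, -0.0513, 0.0001]
-0.35 [-0.0227, -0.0604, 0.0001]
-0.26 [-0.0294, -0.0689, 0.0001]
-0.17 [-0.0368, -0.0769, 0.0001]
-0.09 [-0.0449, -0.0842, 0.0001]
-0.0 [-0.0536, -0.0907, 0.0002]
```

Call:
jog_arm(
  deltas=[
    [[0,0,0],[-0.0015,-0.0108,0],0.1],
    [[0,0,0],[-0.004,-0.0213,0],0.1],
    [[0,0,0],[-0.0074,-0.0317,0],0.1],
    [[0,0,0],[-0.0117,-0.0417,0],0.1],
    [[0,0,0],[-0.0168,-0.0513,0],0.1],
    [[0,0,0],[-0.0227,-0.0604,0],0.1],
    [[0,0,0],[-0.0294,-0.0689,0],0.1],
    [[0,0,0],[-0.0368,-0.0769,0],0.1],
    [[0,0,0],[-0.0449,-0.0842,0],0.1],
    [[0,0,0],[-0.0536,-0.0907,0],0.1],
  ],
)

```text
time: 39.4
eef_pos: [0.5592, 0.0716, 0.1132]
tcp_rot: [-0.008, 0.707, -0.707, 0.021]
contact_force: [-1.3, -0.1, 0.6]
opening: 0.098
```

Call:
jog_arm(
  deltas=[
    [[0,0,0],[-0.003,-0.002,0],0.1],
    [[0,0,0],[-0.005,-0.004,0],0.1],
    [[0,0,0],[-0.005,-0.004,0],0.1],
  ],
)

```text
time: 39.65
eef_pos: [0.566, 0.072, 0.12]
tcp_rot: [-0.006, 0.707, -0.707, 0.022]
contact_force: [0.6, 0.8, -0.3]
opening: 0.098
```

```bash
cat > rk.py <<'E'
from sp import *
a=snap('scene')
hsv=cv2.cvtColor(a['pixels'],cv2.COLOR_BGR2HSV);m=cv2.inRange(hsv,(0,120,60),(5,255,255))[170:220,325:370]
n,l,s,ce=cv2.connectedComponentsWithStats(m);print(s[1:].tolist(),(ce+[325,170])[1:],'start was 349.0,187.9 w9 h9 A64; pred',proj(a,die(-.0217,-.21,.1674)))
print(ctrl.get_state()['contact_force'],tool()[0],ctrl.get_state()['opening'])
E
python3 rk.py
```

```text
[[17, 16, 5, 9, 34]] [[344. 190.]] start was 349.0,187.9 w9 h9 A64; pred (np.float64(349.12714531411575), np.float64(188.7522699075899))
[ 0.04239641 -0.45917152 -0.2593091 ] [0.56496285 0.0720308  0.11893295] 0.09415156269319971
```

The grip slipped off the knob, as the opening fell to 0.1. I'll look.

```bash
python3 - <<'E'
from sp import *
a=snap('scene');cv2.imwrite('pics/s30.png',cv2.resize(a['pixels'][150:250,310:400],None,fx=6,fy=6))
E
```

```text
(no output)
```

View pics/s30.png

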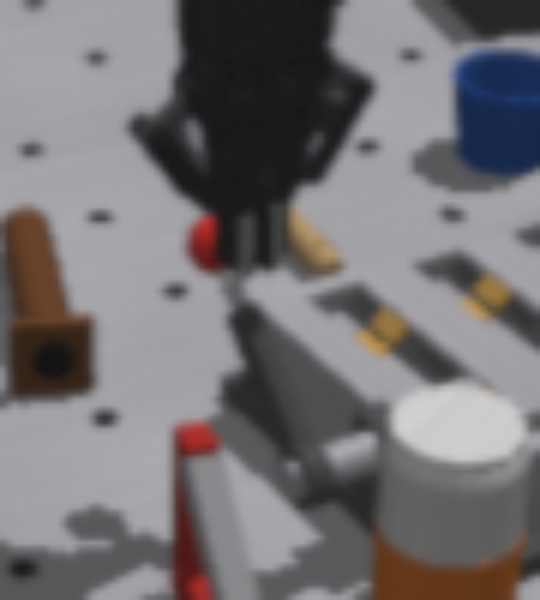

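Call:
jog_arm(
  deltas=[
    [[0,0,0],[0,0,0],0.6],
    [[0,0,0],[0,0,0],0.6],
    [[0,0,0],[0,0,0],0.6],
    [[0,0,0],[0,-0.03,0],0.6],
    [[0,0,0],[0,-0.06,0],0.6],
    [[0,0,0],[0,-0.08,0],0.6],
    [[0,0,0],[0,-0.08,0],0.6],
  ],
)

```text
time: 40.33
eef_pos: [0.5656, 0.0718, 0.2041]
tcp_rot: [-0.004, 0.707, -0.707, 0.025]
contact_force: [-0.1, 0.5, 0.1]
opening: 0.597
```

```bash
python3 rk.py; python3 - <<'E'
from h import *
a=snap('scene')
for q in (0,.1,.15,.2,.25,.3,.35):
    t=.96-q;print(q,np.round(proj(a,die(.05-.125*np.cos(t),-.21,.065+.125*np.sin(t))),1),die(.05-.125*np.cos(t),-.21,.065+.125*np.sin(t)).round(4))
E
```

```text
[[17, 16, 8, 9, 55]] [[345.38181818 190.07272727]] start was 349.0,187.9 w9 h9 A64; pred (np.float64(349.12714531411575), np.float64(188.7522699075899))
[-0.02152473 -0.14183943  0.22291813] [0.56428796 0.07185927 0.20118048] 0.6009324966888345
0 [349.1 188.8] [0.551  0.0716 0.1674]
0.1 [347.3 189.5] [0.5411 0.0712 0.1597]
0.15 [346.5 190. ] [0.5365 0.071  0.1555]
0.2 [345.7 190.6] [0.5321 0.0708 0.1511]
0.25 [344.9 191.3] [0.5279 0.0707 0.1465]
0.3 [344.2 192.1] [0.5239 0.0705 0.1416]
0.35 [343.5 192.9] [0.5202 0.0704 0.1366]
```

The lever rests at about 0.22 rad, with the knob near (0.530, 0.071, 0.149). I'll regrip firmer.

```bash
python3 - <<'E'
from h import *
go([.530,.0708,.087],down(DY))
E
```

```text
shift [ 0.0353  0.111  -0.0002] turn [ 0.     0.001 -0.021] rows>= 3
```

Call:
jog_arm(
  deltas=[
    [[0,0,0],[0.02,0,0],0.6],
    [[0,0,-0.021],[0.035,0.01,0],0.6],
    [[0,0,-0.021],[0.035,0.04,0],0.6],
    [[0,0,-0.021],[0.035,0.07,0],0.6],
    [[0,0,-0.021],[0.035,0.1,0],0.6],
    [[0,0,-0.021],[0.035,0.113,0],0.6],
    [[0,0,-0.021],[0.035,0.113,0],0.6],
    [[0,0,-0.021],[0.035,0.113,0],0.6],
  ],
  force=100,
)

```text
time: 41.1
eef_pos: [0.5283, 0.0707, 0.0826]
tcp_rot: [-0.016, 0.707, -0.707, 0.013]
contact_force: [0.4, 0.1, 0.3]
opening: 0.602
```

```bash
python3 rk.py; python3 - <<'E'
from sp import *
a=snap('scene');cv2.imwrite('pics/s31.png',cv2.resize(a['pixels'][150:250,310:400],None,fx=6,fy=6))
E
```

```text
[[17, 17, 9, 8, 54]] [[345.57407407 190.31481481]] start was 349.0,187.9 w9 h9 A64; pred (np.float64(349.12714531411575), np.float64(188.7522699075899))
[-0.07227663 -0.11353407 -0.05000178] [0.52985897 0.07061152 0.08442459] 0.5993259126603306
```

View pics/s31.png

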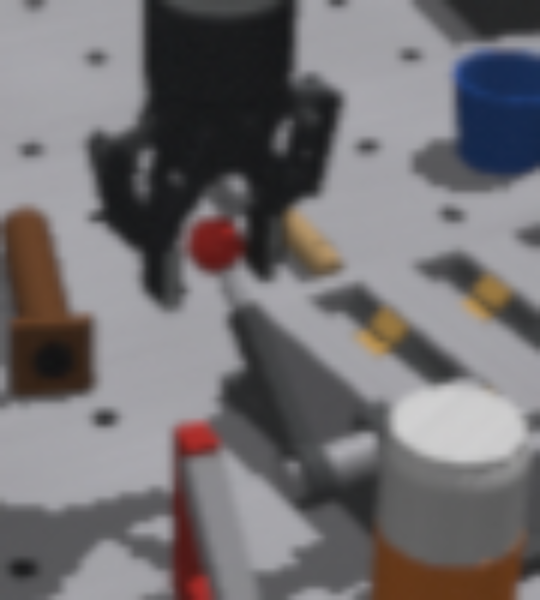

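Call:
jog_arm(
  deltas=[
    [[0,0,0],[0,0.002,0],0.3],
    [[0,0,0],[0,0.002,0],0.1],
    [[0,0,0],[0,0.002,0],0.1],
    [[0,0,0],[0,0.002,0],0.1],
    [[0,0,0],[0,0.002,0],0.1],
  ],
)

```text
time: 41.62
eef_pos: [0.5318, 0.0701, 0.0852]
tcp_rot: [0.013, -0.707, 0.707, -0.016]
contact_force: [-1.3, -1.4, 5.8]
opening: 0.315
```

```bash
python3 rk.py; python3 - <<'E'
from arc import *
arc(0,.125,.960,-np.linspace(.22,-.03,8),DO,DY)
E
```

```text
[[18, 17, 8, 8, 51]] [[346.41176471 190.17647059]] start was 349.0,187.9 w9 h9 A64; pred (np.float64(349.12714531411575), np.float64(188.7522699075899))
[-2.11974779 -1.96398932  5.95817411] [0.53179195 0.0701302  0.08520048] 0.3140769923137688
0.3140769923137688 [0.53179195 0.0701302  0.08520048] -0.04089669725452272 -0.21069828605055851
-0.22 [0.0, 0.0, 0.0]
-0.18 [-0.0031, -0.0032, 0.0]
-0.15 [-0.0063, -0.0064, 0.0]
-0.11 [-0.0096, -0.0094, 0.0]
-0.08 [-0.013, -0.0122, 0.0]
-0.04 [-0.0165, -0.015, 0.0]
-0.01 [-0.0201, -0.0176, 0.0]
0.03 [-0.0238, -0.0201, 0.0]
```

Call:
jog_arm(
  deltas=[
    [[0,0,0],[-0.0031,-0.0032,0],0.1],
    [[0,0,0],[-0.0063,-0.0064,0],0.1],
    [[0,0,0],[-0.0096,-0.0094,0],0.1],
    [[0,0,0],[-0.013,-0.0122,0],0.1],
    [[0,0,0],[-0.0165,-0.015,0],0.1],
    [[0,0,0],[-0.0201,-0.0176,0],0.1],
    [[0,0,0],[-0.0201,-0.0176,0],0.1],
  ],
)

```text
time: 42.25
eef_pos: [0.5495, 0.0708, 0.1014]
tcp_rot: [0.016, -0.707, 0.707, -0.013]
contact_force: [-5.6, -3.0, -4.8]
opening: 0.312
```

```bash
python3 rk.py
```

```text
[[22, 14, 7, 9, 53]] [[349.75471698 188.26415094]] start was 349.0,187.9 w9 h9 A64; pred (np.float64(349.12714531411575), np.float64(188.7522699075899))
[-5.05382248 -1.84202772 -4.44507655] [0.54955109 0.07087127 0.10140877] 0.31104441381174736
```

Knob is back near its start pixel. I'll push a little further to feel the stop.

Call:
jog_arm(
  deltas=[
    [[0,0,0],[-0.002,-0.0015,0],0.1],
    [[0,0,0],[-0.004,-0.003,0],0.1],
    [[0,0,0],[-0.004,-0.003,0],0.1],
  ],
)

```text
time: 42.55
eef_pos: [0.549, 0.0709, 0.1016]
tcp_rot: [0.021, -0.707, 0.707, -0.008]
contact_force: [-8.8, -2.8, -5.8]
opening: 0.315
```

Call:
jog_arm(
  deltas=[
    [[0,0,0],[-0.003,-0.002,0],0.1],
    [[0,0,0],[-0.003,-0.002,0],0.1],
  ],
)

```text
time: 42.72
eef_pos: [0.5482, 0.0708, 0.1016]
tcp_rot: [0.025, -0.706, 0.707, -0.004]
contact_force: [-9.0, -2.3, -3.2]
opening: 0.31
```

```bash
python3 rk.py
```

```text
[[21, 14, 8, 9, 55]] [[349.81818182 188.34545455]] start was 349.0,187.9 w9 h9 A64; pred (np.float64(349.12714531411575), np.float64(188.7522699075899))
[-8.69408944 -3.20831974 -3.82680916] [0.54820995 0.0707868  0.10162536] 0.31212736384344547
```

Call:
jog_arm(
  deltas=[
    [[0,0,0],[0,0,0],0.4],
    [[0,0,0],[0,0,0],0.6],
    [[0,0,0],[0,0,0],0.6],
    [[0,0,0],[0,-0.03,0],0.6],
    [[0,0,0],[0,-0.07,0],0.6],
    [[0,0,0],[0.03,-0.1,0],0.6],
    [[0,0,0],[0.06,-0.12,0],0.6],
    [[0,0,0],[0.07,-0.12,0],0.6],
  ],
)

```text
time: 43.43
eef_pos: [0.4839, 0.0685, 0.2313]
tcp_rot: [0.02, -0.706, 0.708, -0.009]
contact_force: [1.0, 0.0, -0.0]
opening: 0.6
```

Call:
jog_arm(
  deltas=[
    [[0,0,0],[0.02,0,-0.04],0.6],
    [[0,0,0],[0.03,0,-0.08],0.6],
    [[0,0,0],[0.03,0,-0.12],0.6],
    [[0,0,0],[0.03,0,-0.15],0.6],
    [[0,0,0],[0.03,0,-0.15],0.6],
  ],
)

```text
time: 43.85
eef_pos: [0.4474, 0.2219, 0.2321]
tcp_rot: [-0.021, 0.707, -0.706, 0.012]
contact_force: [-0.0, 0.4, 0.3]
opening: 0.603
```

```bash
python3 - <<'E'
from sp import *
a=snap('scene','s32.png');b=snap('top','t32.png')
def red(c,box):
    hsv=cv2.cvtColor(c['pixels'],cv2.COLOR_BGR2HSV);x0,y0,x1,y1=box
    m=cv2.inRange(hsv,(0,120,80),(5,255,255))[y0:y1,x0:x1];n,l,s,ce=cv2.connectedComponentsWithStats(m);print(s[1:].tolist(),(ce+[x0,y0])[1:].round(1).tolist())
red(a,(335,170,365,210));red(b,(290,150,345,210));print('start scene 349.0,187.9 top 308.8,191.7')
hsv=cv2.cvtColor(a['pixels'],cv2.COLOR_BGR2HSV);m=cv2.inRange(hsv,(105,120,60),(130,255,255))[190:225,205:240]
n,l,s,ce=cv2.connectedComponentsWithStats(m);print('blue',(ce+[205,190])[1:],proj(a,jig(-.05,0,.144)))
spig((-.105,-.035,.035),JO,JY,.085)
cv2.imwrite('pics/s32a.png',cv2.resize(a['pixels'][180:300,160:310],None,fx=5,fy=5))
cv2.imwrite('pics/s32b.png',cv2.resize(a['pixels'][150:250,310:460],None,fx=5,fy=5))
print(ctrl.get_state()['time'],tool()[0])
E
```

```text
[[10, 14, 9, 9, 65]] [[349.0, 187.9]]
[[34, 23, 5, 7, 26], [16, 38, 7, 7, 34]] [[326.1, 175.9], [308.6, 191.4]]
start scene 349.0,187.9 top 308.8,191.7
blue [[220.6  208.86]] (np.float64(220.5112317449775), np.float64(209.24211004429364))
-0.105 dy,yaw,z,pitch [-0.0009 -0.0043  0.0867 -0.0054] 217 flange [0.0491 0.0764 0.0828] end -0.0759
-0.035 dy,yaw,z,pitch [-0.     -0.0166  0.0862 -0.002 ] 219 flange [0.0523 0.0733 0.0792] end -0.0789
0.035 dy,yaw,z,pitch [-0.0002  0.0013  0.0868  0.0028] 226 flange [0.0492 0.0728 0.0777] end -0.0794
44.0 [0.44800133 0.21732633 0.23143175]
```

View pics/s32a.png

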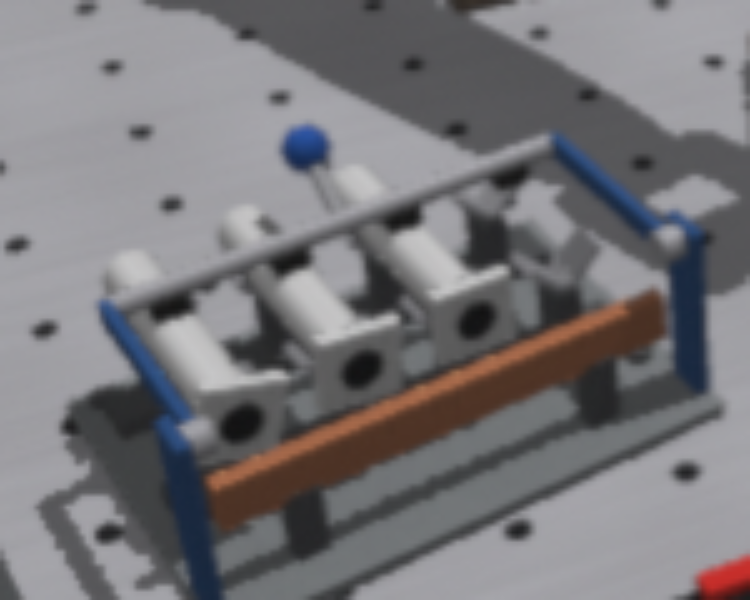

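View pics/s32b.png

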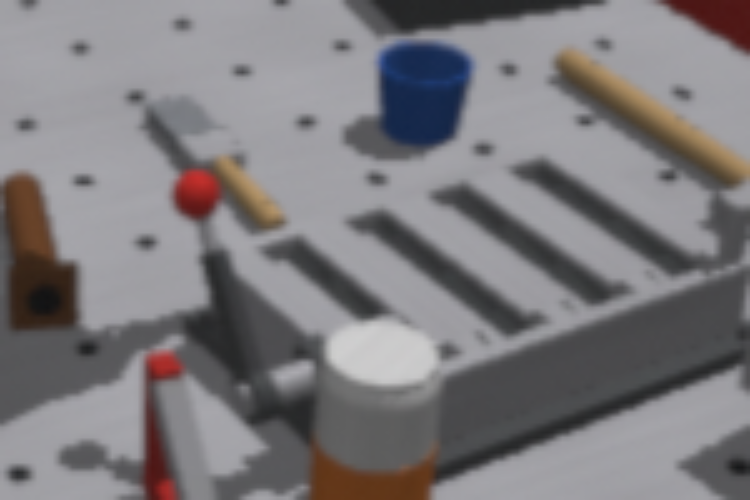

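View pics/t32.png

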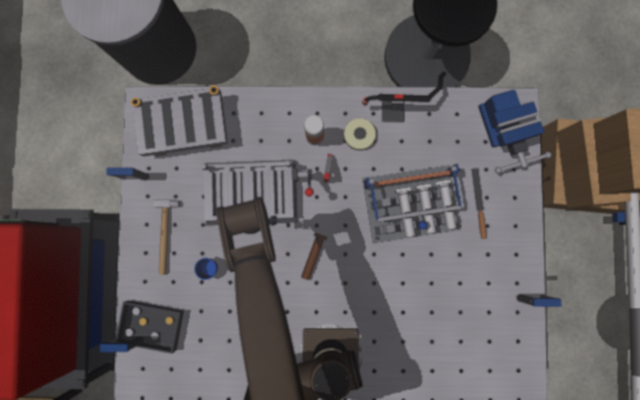

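The red knob is at exactly its start pixel (349.0,187.9), with the lifters down. The blue knob is at its shut prediction and all three tubes lie level under the bar. The bystanders look unmoved. I'll hand the job in.

Call:
jog_arm(
  deltas=[
    [[0,0,0],[0,0,0],0.6],
    [[0,0,0],[0,0,0],0.6],
    [[0,0,0],[0,0,0],0.6],
  ],
)

```text
time: 44.25
eef_pos: [0.4484, 0.2163, 0.2314]
tcp_rot: [0.019, -0.706, 0.708, -0.009]
contact_force: [-0.4, -0.2, -0.9]
opening: 0.595
```

```bash
python3 -c "
from plant import ctrl
print(ctrl.sign_off())"
```

```text
the job is handed in; nothing more can be done
None
```

I finished the job in the order asked and handed it in at 44 s of the 210 s allowed; sign-off gave no verdict. There were three spigots in the die, and they now lie in the jig pairs at y = -105, -35 and 35 mm. The hold-down bar is shut over them and the ejector lever is fully back up.

**Last checks**
- **Spigots:** all three are level, with axes at about 86 mm against the nominal 85 mm. Two are within 1 mm of x = 0; the one at y = -105 sits about 3.5 mm towards the copper bar, its flange still clear of bar and saddles.
- **Hold-down bar:** the stop was felt at 19 N, and the knob is within half a pixel of where a shut bar should put it.
- **Ejector lever:** the red knob is back at its exact start pixel in the scene view, and within half a pixel in the top view.
- **Other things on the bench:** they look unmoved in the last pictures; I judged this by eye.

**What disagreed or went wrong**
- **Tool length:** the fingertips were about 37–40 mm short of the reported TCP, so I worked with a measured offset instead of the stated one.
- **Lever press:** pressing the lever down to its stop with shut fingers read a brief 46 N at the wrist. It was on the fingers, not the gripper's body.
- **Lever return:** the grip slipped off the red knob once on the way up, so I regripped it and finished the stroke.

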